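# Put the bookcase lights on charge

## Robot

A 6-joint arm with a two-finger parallel gripper is mounted at the origin on the work surface. World frame = base frame: x ahead of the robot, y to its left, z up, the work surface at z = 0. Lengths are in mm, angles in rad, forces in N, time in s.
With the tool pointing down it reaches from about 325 to 775 mm from the base axis. Payload 5.5 kg.
Tool frame: the origin (TCP) lies between the finger pads; the fingertips stand 22 mm ahead of it and the grasp point (between the pads) lies 3 mm ahead of it (robot.tcp_to_tips is the distance from the TCP to the fingertips, in mm); z points along the fingers, y is the line along which they close (so a half turn about z gives the same grasp; the last joint's range is limited). The gripper opens to 88 mm and grips with 3 to 60 N. Pads are 20 mm wide; open, the fingers measure 115 mm over their backs; the gripper's body (75 mm by 178 mm) begins 61 mm behind the grasp point.
Start: joints at [1.08, 0.091, 1.231, -0, 1.82, -0.057], TCP at [252.199, 544.437, 244.631] pointing down, gripper open.
Joint ranges: [-2.87, 2.87], [-0.86, 2.18], [0.17, 2.46], [-1.51, 4.65], [0.06, 2.69], [-2.65, 2.65]. Speed limits (rad/s): [2.57, 2.57, 3.01, 3.14, 3.14, 3.14].

## Interface

Orientations are given as [roll, pitch, yaw] about the fixed x, y, z axes, in that order (R = Rz(yaw) Ry(pitch) Rx(roll)).
In Python, from cell import robot gives the robot as it stands.
- The arm moves only by the tool drive_tool, never from a script. Its argument "motion" is text: rows parted by semicolons, each of 7 numbers parted by spaces: the closure, from -1 (fully open) to 1 (shut), then the shift along the tool's x, y, z in cm, then the turn, a rotation vector about the tool's x, y, z in degrees. A call has 1 to 8 rows; each row shifts and turns the commanded pose from where the row before left it, along the tool's axes as they then stand; what a row does not reach is not made up. A row lasts 1/12 s, in which the tool goes at most 41.7 mm and 7.16 degrees, less where a joint would pass 70% of its speed; a pose out of reach is approached as far as the arm can. A call with a gripper value outside its range is refused whole. The fingers move at their own pace and stop on an object; the grip force is fixed at half the most. Time passes only in rows, so rows that do not move let the fingers close. It gives the time, the measured TCP pose, the force, the opening and the grip force at its end, in the units of the state.
- robot.get_state(): the state, without advancing time (a new reading comes with each control period).
- robot.get_image(name): name is "scene" or "side" or "wrist"; returns a dict with "color" (480x640x3 uint8, red, green, blue), "camera_matrix" (3x3 intrinsics, pixels), "R" (3x3) and "t" (3): a world point X has camera coordinates R X + t. Camera axes: x right, y down, z forward; pixel columns grow to the right and rows downward; lengths in mm; the calibration is good to about 2 mm. A picture is of the moment at which its call begins. There is no depth.
- robot.hand_in(): hands the job in; it is judged then, once.
The state is a dict: "time_s": time; "joint_positions": joint angles; "dq": joint speeds; "joint_torque": joint torques, N m; "ee_pos": TCP position; "ee_rot": TCP orientation; "force": force on the tool from outside, world axes, zero at the start; "ft_torque": the same for the moment, N m; "gripper_width": finger opening in mm; "grasp_force": force on a finger pad.
Only numpy, scipy, OpenCV 4.12 (cv2) and the standard library are available. Lean on these libraries where they do the work, as an engineer would, in place of code of your own. Each camera call takes 0.05 s, during which the arm holds its last target. There are 200 camera calls.

## Task

Put the bookcase's light bars on charge: lift each charged bar out of the charger's cradles and lay it flat in the valet tray, and push every flat bar that lies on the desk down into a cradle until it is fully home between the spring jaws. When all of them are in, pull the charger's knob all the way out to start the charge and let it spring back to rest; leave the other things on the desk where they are.

Things in the scene. Friction and masses are not known exactly. Their poses are not given: they have to be found in the camera images.
- charged_1: Charged light bar: an aluminium tube of 26 mm diameter along its x, with a white lens strip and square brass end caps (28 x 28 x 12 mm), 140 mm long in all, about 0.16 kg. Origin on the tube's axis at mid-length; lying on a surface its axis is 14 mm up. Starts clipped in cradle_1; it comes out straight up with 10 to 15 N. One or two of the charged bars are present (absent: None).
- charged_2: Charged light bar: an aluminium tube of 26 mm diameter along its x, with a white lens strip and square brass end caps (28 x 28 x 12 mm), 140 mm long in all, about 0.16 kg. Origin on the tube's axis at mid-length; lying on a surface its axis is 14 mm up. Starts clipped in cradle_2; it comes out straight up with 10 to 15 N. One or two of the charged bars are present (absent: None).
- charged_3: Charged light bar: an aluminium tube of 26 mm diameter along its x, with a white lens strip and square brass end caps (28 x 28 x 12 mm), 140 mm long in all, about 0.16 kg. Origin on the tube's axis at mid-length; lying on a surface its axis is 14 mm up. Starts clipped in cradle_3; it comes out straight up with 10 to 15 N. One or two of the charged bars are present (absent: None).
- charged_4: Charged light bar: an aluminium tube of 26 mm diameter along its x, with a white lens strip and square brass end caps (28 x 28 x 12 mm), 140 mm long in all, about 0.16 kg. Origin on the tube's axis at mid-length; lying on a surface its axis is 14 mm up. Starts clipped in cradle_4; it comes out straight up with 10 to 15 N. One or two of the charged bars are present (absent: None).
- flat_1: Flat (empty) light bar, looking just like the charged ones: an aluminium tube of 26 mm diameter along its x, with a white lens strip and square brass end caps (28 x 28 x 12 mm), 140 mm long in all, about 0.16 kg. Origin on the tube's axis at mid-length; lying on a surface its axis is 14 mm up. Starts lying on the desk. Three or four flat bars are present (absent: None).
- flat_2: Flat (empty) light bar, looking just like the charged ones: an aluminium tube of 26 mm diameter along its x, with a white lens strip and square brass end caps (28 x 28 x 12 mm), 140 mm long in all, about 0.16 kg. Origin on the tube's axis at mid-length; lying on a surface its axis is 14 mm up. Starts lying on the desk. Three or four flat bars are present (absent: None).
- flat_3: Flat (empty) light bar, looking just like the charged ones: an aluminium tube of 26 mm diameter along its x, with a white lens strip and square brass end caps (28 x 28 x 12 mm), 140 mm long in all, about 0.16 kg. Origin on the tube's axis at mid-length; lying on a surface its axis is 14 mm up. Starts lying on the desk. Three or four flat bars are present (absent: None).
- flat_4: Flat (empty) light bar, looking just like the charged ones: an aluminium tube of 26 mm diameter along its x, with a white lens strip and square brass end caps (28 x 28 x 12 mm), 140 mm long in all, about 0.16 kg. Origin on the tube's axis at mid-length; lying on a surface its axis is 14 mm up. Starts lying on the desk. Three or four flat bars are present (absent: None).
- cradle_1 (a point): Where the middle of a bar's axis lies when fully home in the left cradle, 70 mm above the desk; local x along the bar, z up. Pushing the bar straight down with 10 to 15 N spreads the two hinged spring jaws, which flare open 26 mm above this point and close over the bar as it comes home on the saddles 13 mm below this point.
- cradle_2 (a point): The same for the next cradle, 66 mm to the right of cradle_1. In every cradle the jaw arms stand 30 to 42 mm and the saddles 28 to 52 mm either side of the middle, and the caps hang outside the saddles: the bar must be centred along its length within 6 mm. Between the arms fingers have free room down to 28 mm below this point.
- cradle_3 (a point): The same, 66 mm to the right of cradle_2.
- cradle_4 (a point): The same, 66 mm to the right of cradle_3: the cradle nearest the control box.
- charger: The charger: a fixed walnut base 160 x 347 mm with four cradles side by side and, at its right end seen from the robot, a steel control box 74 mm wide, 68 mm high, with a brass knob on its near face. Origin on the desk midway between cradles 2 and 3; local x points away from its front, y to its left. The deck is 35 mm and the jaws 96 mm high.
- start_knob (a joint): The spring start knob's travel in m: 0 at rest, 0.012 pulled fully out (towards the charger's local -x). It takes 2.5 N to start and 7 N at full travel, and springs back when let go.
- knob_grip (a point): The point on the knob's axis where it is gripped, 46 mm above the desk, 20 mm in front of the control box's face; axes as the charger's. The knob is a brass cylinder 34 mm in diameter with its axis along local x and a 42 mm rim at its outer end; it reaches from the face to 41 mm in front of it. It can be pinched from above, across local y; the top of the control box is 22 mm above the axis.
- tray: The valet tray: a low dark wooden tray lined with grey felt, 142 mm (local x) x 200 mm (local y) outside, walls 6 mm thick and 18 mm high. Origin under its centre on the desk. It is fixed.
- tray_in (a point): Centre of the tray's inner floor, 6 mm above the desk; the inside is 130 mm (local x) x 188 mm (local y), room for two bars side by side along local y. A bar lying in it has its axis 14 mm above this point.
- mug: A white mug, 76 mm in diameter, 88 mm high, with a handle. Origin under its centre. Not part of the job: leave it where it is.
- case: A black spectacles case, 145 x 56 x 34 mm, long side along its x. Origin under its centre. Not part of the job: leave it where it is.
- ornament: A dark metal knot ornament, about 100 mm across and 92 mm high. Origin under its centre. Not part of the job: leave it where it is.
- ink: A glass ink jar, 56 mm in diameter, 66 mm high. Origin under its centre. Not part of the job: leave it where it is.
Things that resemble listed ones, but are neither listed nor needed, are in the scene too. Leave any orange look-alike of the flat_1 alone.

How it is judged (in metres and radians):
On the way, in this order (a step that is already met when the one before it is completed fails the run):
1. every charged bar lies in the tray and every flat bar is home in a cradle (x of charged_1 in the frame of tray_in between -0.056 and 0.056 m and y of charged_1 in the frame of tray_in between -0.085 and 0.085 m and z of charged_1 in the frame of tray_in between 0.005 and 0.022 m and angle between charged_1's own x axis and vertical between 1.45 and 1.69 rad and linear speed of each of charged_1, charged_2, charged_3, charged_4, flat_1, flat_2, flat_3, flat_4 below 0.03 m/s and x of charged_2 in the frame of tray_in between -0.056 and 0.056 m and y of charged_2 in the frame of tray_in between -0.085 and 0.085 m and z of charged_2 in the frame of tray_in between 0.005 and 0.022 m and angle between charged_2's own x axis and vertical between 1.45 and 1.69 rad and x of charged_3 in the frame of tray_in between -0.056 and 0.056 m and y of charged_3 in the frame of tray_in between -0.085 and 0.085 m and z of charged_3 in the frame of tray_in between 0.005 and 0.022 m and angle between charged_3's own x axis and vertical between 1.45 and 1.69 rad and x of charged_4 in the frame of tray_in between -0.056 and 0.056 m and y of charged_4 in the frame of tray_in between -0.085 and 0.085 m and z of charged_4 in the frame of tray_in between 0.005 and 0.022 m and angle between charged_4's own x axis and vertical between 1.45 and 1.69 rad and ((x of flat_1 in the frame of cradle_1 between -0.009 and 0.009 m and y of flat_1 in the frame of cradle_1 between -0.004 and 0.004 m and z of flat_1 in the frame of cradle_1 between -0.004 and 0.0035 m and angle between the x axis of flat_1 and the x axis of cradle_1, either way round below 0.06 rad) or (x of flat_1 in the frame of cradle_2 between -0.009 and 0.009 m and y of flat_1 in the frame of cradle_2 between -0.004 and 0.004 m and z of flat_1 in the frame of cradle_2 between -0.004 and 0.0035 m and angle between the x axis of flat_1 and the x axis of cradle_2, either way round below 0.06 rad) or (x of flat_1 in the frame of cradle_3 between -0.009 and 0.009 m and y of flat_1 in the frame of cradle_3 between -0.004 and 0.004 m and z of flat_1 in the frame of cradle_3 between -0.004 and 0.0035 m and angle between the x axis of flat_1 and the x axis of cradle_3, either way round below 0.06 rad) or (x of flat_1 in the frame of cradle_4 between -0.009 and 0.009 m and y of flat_1 in the frame of cradle_4 between -0.004 and 0.004 m and z of flat_1 in the frame of cradle_4 between -0.004 and 0.0035 m and angle between the x axis of flat_1 and the x axis of cradle_4, either way round below 0.06 rad)) and ((x of flat_2 in the frame of cradle_1 between -0.009 and 0.009 m and y of flat_2 in the frame of cradle_1 between -0.004 and 0.004 m and z of flat_2 in the frame of cradle_1 between -0.004 and 0.0035 m and angle between the x axis of flat_2 and the x axis of cradle_1, either way round below 0.06 rad) or (x of flat_2 in the frame of cradle_2 between -0.009 and 0.009 m and y of flat_2 in the frame of cradle_2 between -0.004 and 0.004 m and z of flat_2 in the frame of cradle_2 between -0.004 and 0.0035 m and angle between the x axis of flat_2 and the x axis of cradle_2, either way round below 0.06 rad) or (x of flat_2 in the frame of cradle_3 between -0.009 and 0.009 m and y of flat_2 in the frame of cradle_3 between -0.004 and 0.004 m and z of flat_2 in the frame of cradle_3 between -0.004 and 0.0035 m and angle between the x axis of flat_2 and the x axis of cradle_3, either way round below 0.06 rad) or (x of flat_2 in the frame of cradle_4 between -0.009 and 0.009 m and y of flat_2 in the frame of cradle_4 between -0.004 and 0.004 m and z of flat_2 in the frame of cradle_4 between -0.004 and 0.0035 m and angle between the x axis of flat_2 and the x axis of cradle_4, either way round below 0.06 rad)) and ((x of flat_3 in the frame of cradle_1 between -0.009 and 0.009 m and y of flat_3 in the frame of cradle_1 between -0.004 and 0.004 m and z of flat_3 in the frame of cradle_1 between -0.004 and 0.0035 m and angle between the x axis of flat_3 and the x axis of cradle_1, either way round below 0.06 rad) or (x of flat_3 in the frame of cradle_2 between -0.009 and 0.009 m and y of flat_3 in the frame of cradle_2 between -0.004 and 0.004 m and z of flat_3 in the frame of cradle_2 between -0.004 and 0.0035 m and angle between the x axis of flat_3 and the x axis of cradle_2, either way round below 0.06 rad) or (x of flat_3 in the frame of cradle_3 between -0.009 and 0.009 m and y of flat_3 in the frame of cradle_3 between -0.004 and 0.004 m and z of flat_3 in the frame of cradle_3 between -0.004 and 0.0035 m and angle between the x axis of flat_3 and the x axis of cradle_3, either way round below 0.06 rad) or (x of flat_3 in the frame of cradle_4 between -0.009 and 0.009 m and y of flat_3 in the frame of cradle_4 between -0.004 and 0.004 m and z of flat_3 in the frame of cradle_4 between -0.004 and 0.0035 m and angle between the x axis of flat_3 and the x axis of cradle_4, either way round below 0.06 rad)) and ((x of flat_4 in the frame of cradle_1 between -0.009 and 0.009 m and y of flat_4 in the frame of cradle_1 between -0.004 and 0.004 m and z of flat_4 in the frame of cradle_1 between -0.004 and 0.0035 m and angle between the x axis of flat_4 and the x axis of cradle_1, either way round below 0.06 rad) or (x of flat_4 in the frame of cradle_2 between -0.009 and 0.009 m and y of flat_4 in the frame of cradle_2 between -0.004 and 0.004 m and z of flat_4 in the frame of cradle_2 between -0.004 and 0.0035 m and angle between the x axis of flat_4 and the x axis of cradle_2, either way round below 0.06 rad) or (x of flat_4 in the frame of cradle_3 between -0.009 and 0.009 m and y of flat_4 in the frame of cradle_3 between -0.004 and 0.004 m and z of flat_4 in the frame of cradle_3 between -0.004 and 0.0035 m and angle between the x axis of flat_4 and the x axis of cradle_3, either way round below 0.06 rad) or (x of flat_4 in the frame of cradle_4 between -0.009 and 0.009 m and y of flat_4 in the frame of cradle_4 between -0.004 and 0.004 m and z of flat_4 in the frame of cradle_4 between -0.004 and 0.0035 m and angle between the x axis of flat_4 and the x axis of cradle_4, either way round below 0.06 rad))), for 0.2 s.
2. the knob is pulled out (at least 9 mm) (value of joint start_knob above 0.009 m), for 0.1 s.
3. the knob is let go and has sprung back (value of joint start_knob below 0.002 m and contact force between the fingers and charger below 0.2 N), for 0.2 s.
At the end, for the whole second after the job is handed in: Flat bars home in cradles (middle within 9 mm along, 4 mm across, 3.5 mm in height, parallel within 0.06 rad) and at rest; charged bars level (0.12 rad) and at rest in the tray, middle at least 9 mm inside its walls; knob back at rest (under 2 mm out) (all of step 1 and value of joint start_knob below 0.002 m); the robot touches nothing.
It fails at once if a bystander (mug, case, ornament, ink jar) is moved by more than 40 mm (distance of any of mug, case, ornament, ink from where it was at the start of the episode above 0.04 m).
Of charged_1, charged_2, charged_3, charged_4 only 1 to 2 are there at a start; the rules pass over those that are not, and their reading is None.
Of flat_1, flat_2, flat_3, flat_4 only 3 to 4 are there at a start; the rules pass over those that are not, and their reading is None.
At some moment in a run one of flat_1, flat_2, flat_3, flat_4 may be knocked a few centimetres aside while the robot is not near it.
Once in a run the grip may slacken for a moment while it holds something.
It also fails if it takes over 210 s, if anything falls off the work surface, if the arm or the gripper's body presses on something with over 40 N, if the wrist force passes 120 N, or if a joint passes its speed limit or range.

## Working session

There is one attempt and no reset: what is moved stays moved. The work goes in short steps, Python scripts to look and compute and a tool call to move; the robot and the scene stay as the last step left them, time stands still between calls to the robot, and variables do not carry over. Pictures are saved under pics/ and viewed, at most 14 in all, crops included, and the job is handed in when it is done.

Besides the shell and the picture viewer there is one more tool, called after "Emit:" by a JSON object that holds its "api" and its "payload", one argument or row to a line. drive_tool: Moves the arm, as the interface text tells. Its arguments: {"type":"object","properties":{"motion":{"type":"string"}},"required":["motion"]}

```bash
ls; mkdir -p pics
python3 - <<'E'
from cell import robot
import cv2
s=robot.get_state();print(s)
for n in("scene","side","wrist"):
    i=robot.get_image(n);cv2.imwrite(f"pics/{n}0.png",i["color"][:,:,::-1]);print(n,i["camera_matrix"].tolist(),i["R"].tolist(),i["t"].tolist())
E
```

```text
pics
{'time_s': 0.0, 'joint_positions': array([ 1.08031014e+00,  9.18534353e-02,  1.23184386e+00, -1.16901966e-05,
        1.81976806e+00, -5.67018205e-02]), 'dq': array([ 0.00057761,  0.00070841,  0.00080115, -0.00017683,  0.00151045,
        0.00205647]), 'joint_torque': array([ 1.51077093e-03, -4.46445286e+01, -4.06458557e+01,  6.98745763e-02,
        2.91039288e-02, -1.74433599e-04]), 'ee_pos': array([252.07963945, 544.21848291, 243.53380099]), 'ee_rot': array([-3.13972232e+00, -9.48118672e-05,  2.70780533e+00]), 'force': array([0.3015159 , 0.56846181, 0.58564695]), 'ft_torque': array([-0.00754671, -0.06430923, -0.02118672]), 'grasp_force': 0.0, 'gripper_width': 87.38644796098691}
scene [[591.3157226685471, 0.0, 331.65238088410626], [0.0, 591.3157226685471, 237.31266581052728], [0.0, 0.0, 1.0]] [[0.687837603154571, 0.7256737046241446, -0.016646504246975575], [0.5713175790873133, -0.5553909752175046, -0.6042657432560288], [-0.4477450787137547, 0.40612626000299346, -0.7966089413404766]] [-231.93743555623004, -325.7221437981398, 1942.3367075698327]
side [[562.3985048479339, 0.0, 321.9231102811342], [0.0, 562.3985048479339, 247.9498284306887], [0.0, 0.0, 1.0]] [[0.961412609817439, -0.274807034131174, 0.012918501308144502], [-0.16559216604381136, -0.6155454130278004, -0.7705083250980181], [0.21969303181698685, 0.7386372171048939, -0.6372990140260677]] [-525.1621864207222, 53.46454139150441, 1542.8917501241235]
wrist [[424.13856281192193, 0.0, 314.4737084623543], [0.0, 424.13856281192193, 245.06792889168318], [0.0, 0.0, 1.0]] [[0.4196455230227152, 0.9076862695720308, -0.001808600952146993], [0.8724851718044456, -0.4028200666146338, 0.27659649114540624], [0.2503342964684637, -0.11765045670542137, -0.9609844483906317]] [-599.3557222483814, -34.25076201222493, 391.5716083417204]
```

View pics/scene0.png

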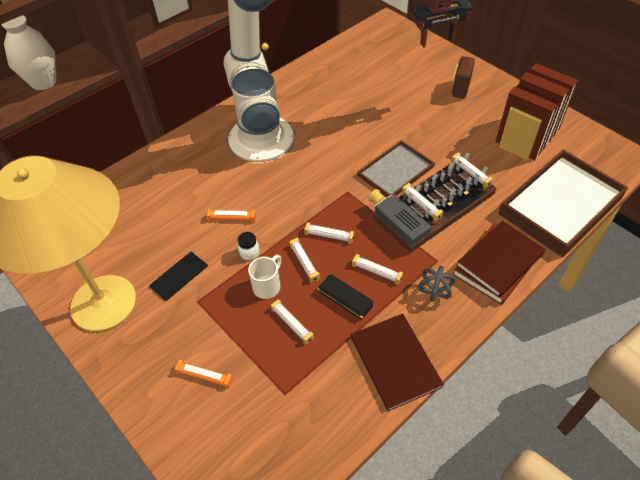

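View pics/side0.png

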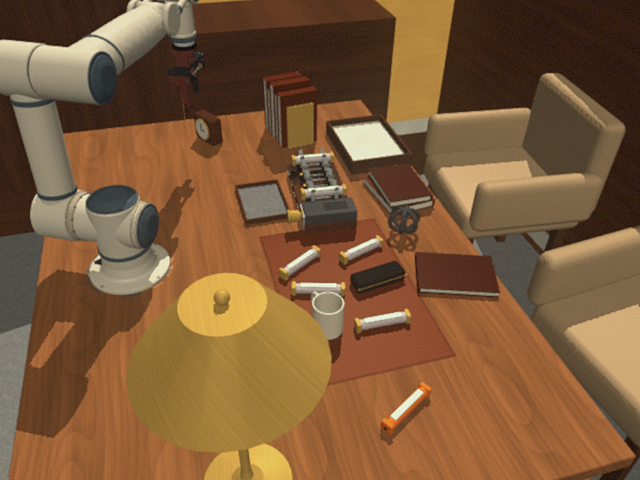

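Run:
```python
import cv2
a=cv2.imread("pics/scene0.png")[140:350,260:500];cv2.imwrite("pics/sc.png",cv2.resize(a,(684,598),interpolation=3))
b=cv2.imread("pics/side0.png")[145:340,225:465];cv2.imwrite("pics/si.png",cv2.resize(b,(720,585),interpolation=3))
```

```text
(no output)
```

View pics/sc.png

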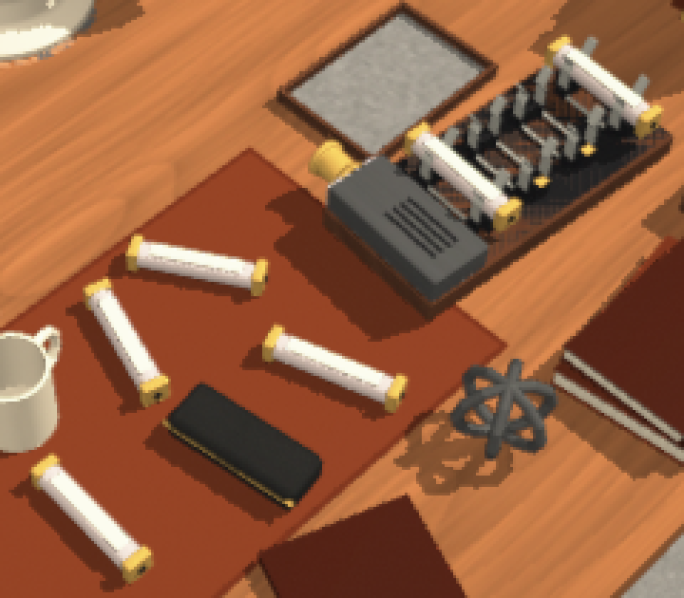

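View pics/si.png

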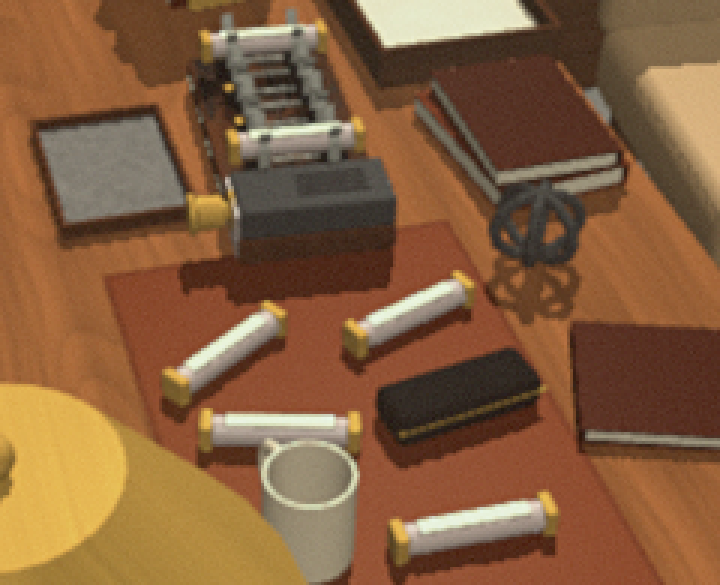

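```bash
cat > h.py <<'E'
from cell import robot
import cv2,numpy as np
def img(n):
    return robot.get_image(n)
def ray(i,uv,z):
    K,R,t=i["camera_matrix"],np.array(i["R"]),np.array(i["t"])
    d=R.T@np.linalg.solve(K,[uv[0],uv[1],1]);c=-R.T@t
    return c+d*(z-c[2])/d[2]
def proj(i,X):
    p=np.array(i["camera_matrix"])@(np.array(i["R"])@np.array(X)+i["t"]);return p[:2]/p[2]
def tri(i1,u1,i2,u2):
    P=[np.array(i["camera_matrix"])@np.c_[i["R"],i["t"]] for i in(i1,i2)]
    X=cv2.triangulatePoints(P[0],P[1],np.array(u1,float).reshape(2,1),np.array(u2,float).reshape(2,1)).ravel();return X[:3]/X[3]
def brass(i,amin=8):
    h=cv2.cvtColor(i["color"],cv2.COLOR_RGB2HSV)
    m=cv2.inRange(h,(17,110,90),(32,255,255))
    n,_,s,c=cv2.connectedComponentsWithStats(m)
    return [(c[k],s[k]) for k in range(1,n) if s[k,4]>=amin]
E
python3 - <<'E'
from h import *
a=img("scene");b=img("side")
for n,i in(("sc",a),("si",b)):
    print(n)
    for c,s in brass(i):
        if 5<s[4]<400: print(c.round(1),s[4],s[:4],ray(i,c,14)[:2].round(),ray(i,c,70)[:2].round())
E
```

```text
sc
[453.7   5. ] 21 [451   4   7   4] [ -40. 1032.] [ 12. 955.]
[429.9  17.4] 9 [427  17   7   2] [-51. 899.] [  3. 827.]
[264.7  46. ] 42 [261  43   8   7] [-365.  319.] [-298.  271.]
[456.4  68. ] 15 [455  64   4  10] [225. 725.] [266. 661.]
[454.2 156.8] 43 [451 152   9  12] [504. 372.] [534. 323.]
[487.1 182.3] 69 [483 177  10  12] [643. 359.] [667. 310.]
[405.  187.4] 44 [402 183   9  12] [483. 166.] [514. 126.]
[376.2 196.1] 161 [369 189  18  15] [447.  79.] [479.  42.]
[465.8 192.1] 17 [464 190   5   5] [623. 282.] [648. 237.]
[449.7 203.1] 18 [447 201   6   5] [617. 214.] [642. 172.]
[437.7 214.6] 74 [433 209  10  12] [621. 156.] [646. 115.]
[306.4 228.2] 41 [304 223   6  12] [ 392. -151.] [ 427. -179.]
[350.5 237.1] 54 [348 231   6  13] [503. -83.] [ 533. -113.]
[292.9 241.6] 34 [289 238  10  11] [ 401. -211.] [ 435. -236.]
[354.6 260.2] 47 [352 254   7  13] [ 567. -131.] [ 595. -159.]
[313.5 276.6] 77 [309 272  10  11] [ 529. -249.] [ 558. -272.]
[398.3 277.7] 59 [395 272   8  13] [690. -87.] [ 712. -117.]
[329.5 296.7] 12 [324 293  12   8] [ 604. -261.] [ 630. -284.]
[274.
[... 16570 characters left out ...]
. -724.]
[618.2 389.9] 21 [615 384   8  13] [1019. -710.] [ 972. -740.]
[627.7 388.8] 13 [624 385   9   7] [1041. -714.] [ 993. -743.]
[636.4 392.5] 35 [633 386   7  13] [1053. -727.] [1004. -756.]
[622.9 394. ] 33 [619 389   8  12] [1022. -722.] [ 975. -751.]
[628.5 395.2] 13 [626 393   6   6] [1031. -728.] [ 984. -757.]
[629.9 402.6] 18 [627 399   7   9] [1021. -745.] [ 975. -773.]
[618.5 403.5] 19 [615 400   7   8] [ 996. -740.] [ 951. -768.]
[634.2 404.4] 10 [632 403   6   4] [1027. -751.] [ 980. -779.]
[624.  408.6] 12 [621 405   6   8] [ 999. -754.] [ 953. -782.]
[636.9 412.9] 13 [634 411   6   6] [1018. -771.] [ 972. -797.]
[587.4 478.6] 8 [585 478   5   2] [ 825. -868.] [ 789. -889.]
```

```bash
cat >> h.py <<'E'
def plan(x,y,z,yawdeg):
    "rows: turn about tool z (deg), then shift in tool axes (cm) after the turn; target=TCP"
    s=robot.get_state();p=s["ee_pos"];w=s["ee_rot"][2]
    d=np.array([x,y,z])-p;a=np.radians(yawdeg)
    turn=-(np.degrees(a-w)+180)%360-180
    turn=((-(yawdeg-np.degrees(w)))+180)%360-180
    sh=np.array([d[0]*np.cos(a)+d[1]*np.sin(a),d[0]*np.sin(a)-d[1]*np.cos(a),-d[2]])/10
    print("at",p.round(1),"yaw",np.degrees(w).round(1),"turn",turn.round(1),"shift cm",sh.round(2))
def bars(i,z,amin=30,amax=5000):
    for c,s in brass(i,amin):
        if s[4]<amax: print(c.round(1),s[4],ray(i,c,z)[:2].round(1))
E
python3 - <<'E'
from h import *
a=img("scene");b=img("side")
for u,z in(((395.8,168.4),18),((265,291),0),((248,256),0),((346,295),17),((436,292),0)):print(u,ray(a,u,z)[:2].round())
for u,z in(((225+110/3,145+172/3),18),((225+308/3,145+580/3),0)):print(u,ray(b,u,z)[:2].round())
plan(560,210,260,175)
E
```

```text
(395.8, 168.4) [413. 202.]
(265, 291) [ 465. -367.]
(248, 256) [ 343. -328.]
(346, 295) [ 632. -227.]
(436, 292) [785. -41.]
(261.6666666666667, 202.33333333333334) [404. 187.]
(327.6666666666667, 338.33333333333337) [ 450. -388.]
at [252.2 544.4 244.4] yaw 155.1 turn -19.9 shift cm [-33.58 -30.63  -1.56]
```

Emit:
{"api": "drive_tool", "payload": {
  "motion": "0 0 0 0 0 0 -6.6; 0 0 0 0 0 0 -6.6; 0 0 0 0 0 0 -6.7; 0 -2.1 -1.9 -0.1 0 0 0; 0 -2.1 -1.9 -0.1 0 0 0; 0 -2.1 -1.9 -0.1 0 0 0; 0 -2.1 -1.9 -0.1 0 0 0; 0 -2.1 -1.9 -0.1 0 0 0"
}}

```text
time_s: 1.02
ee_pos: [349.2, 439.7, 249.7]
ee_rot: [3.141, 0.0, 3.056]
force: [0.6, 0.1, -0.2]
gripper_width: 44.4
grasp_force: 0.0
```

Emit:
{"api": "drive_tool", "payload": {
  "motion": "0 -2.1 -1.9 -0.1 0 0 0; 0 -2.1 -1.9 -0.1 0 0 0; 0 -2.1 -1.9 -0.1 0 0 0; 0 -2.1 -1.9 -0.1 0 0 0; 0 -2.1 -1.9 -0.1 0 0 0; 0 -2.1 -1.9 -0.1 0 0 0; 0 -2.1 -1.9 -0.1 0 0 0; 0 -2.1 -1.9 -0.1 0 0 0"
}}

```text
time_s: 1.68
ee_pos: [503.6, 273.6, 257.8]
ee_rot: [3.141, 0.0, 3.055]
force: [0.5, 1.1, 0.4]
gripper_width: 43.9
grasp_force: 0.0
```

Emit:
{"api": "drive_tool", "payload": {
  "motion": "0 -2.1 -1.9 -0.1 0 0 0; 0 -2.1 -1.9 -0.1 0 0 0; 0 -2.1 -1.9 -0.1 0 0 0; 0 0 0 0 0 0 0; 0 0 0 0 0 0 0"
}}

```text
time_s: 2.1
ee_pos: [561.3, 211.5, 260.2]
ee_rot: [-3.141, -0.001, 3.053]
force: [0.2, 0.9, -0.2]
gripper_width: 43.7
grasp_force: 0.0
```

Run:
```python
from h import *
i=img("wrist");cv2.imwrite("pics/w1.png",i["color"][:,:,::-1]);print(robot.get_state()["gripper_width"])
plan(582,121,120,175);bars(i,70)
```

```text
43.705953298803244
at [560.7 212.5 260.4] yaw 175.0 turn -0.0 shift cm [-2.92 -8.93 14.04]
[109.9 129.9] 2538 [477.   64.1]
[  2.5 169.7] 74 [498.9 -25.2]
[201.  177.1] 309 [518.  126.8]
[447.8 180.3] 338 [537.5 317.8]
[284.  202.2] 122 [543.4 188.9]
[365.2 201.5] 117 [548.4 252.9]
[360.7 306.7] 35 [638.1 244.1]
[436.4 334.9] 258 [670.3 307.8]
[197.7 334.1] 88 [651.4 102.2]
[ 40.9 356.8] 277 [661.2 -38.9]
[186.5 410. ] 1148 [726.5  79.3]
[442.3 410.1] 1182 [747.3 312.4]
[521.4 476.6] 923 [829.2 387.9]
```

View pics/w1.png

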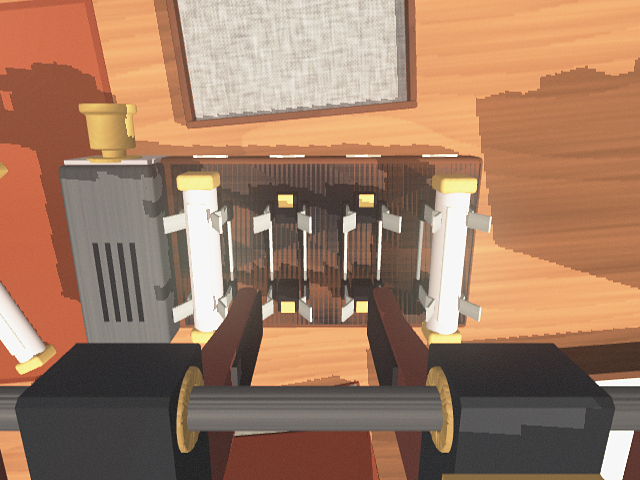

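```bash
cat >> h.py <<'E'
def tube(i,row,c0,z):
    "bright run (tube) around column c0 in an image row -> axis point at height z"
    g=i["color"][row].min(1)>140
    l=r=c0
    while l>0 and g[l-1]: l-=1
    while r<639 and g[r+1]: r+=1
    return (l,r),ray(i,((l+r)/2,row),z)[:2].round(1)
E
python3 - <<'E'
from h import *
i=img("wrist")
for c in(202,450):
    for r in(192,240,255,270,285): print(r,tube(i,r,c,70))
# front (near) and back cap: outer faces, columns
h=cv2.cvtColor(i["color"],cv2.COLOR_RGB2HSV);m=cv2.inRange(h,(17,110,90),(32,255,255))
for c in(200,453,206,440):
    r=np.where(m[:380,c])[0];print(c,r.min(),r.max(),r[:40].tolist() if len(r)<60 else len(r))
for u in((284,202.2),(365.2,201.5),(288,307),(361,307)):print(ray(i,u,45)[:2].round(1),ray(i,u,57)[:2].round(1))
E
```

```text
192 ((182, 215), array([529. , 123.9]))
240 ((186, 218), array([567.9, 120.4]))
255 ((187, 219), array([580.5, 119.2]))
270 ((189, 220), array([593.5, 118.4]))
285 ((190, 221), array([606.7, 117.1]))
192 ((442, 473), array([546.6, 326.5]))
240 ((431, 464), array([585.1, 318.6]))
255 ((430, 462), array([597.8, 317.4]))
270 ((429, 461), array([610.7, 316.6]))
285 ((428, 459), array([623.9, 315.3]))
200 173 379 [173, 174, 175, 176, 177, 178, 332, 333, 343, 371, 372, 373, 374, 375, 376, 377, 378, 379]
453 176 343 [176, 177, 178, 179, 180, 181, 333, 334, 335, 336, 342, 343]
206 173 342 [173, 174, 175, 176, 177, 189, 333, 342]
440 176 379 [176, 177, 178, 179, 180, 181, 182, 183, 184, 185, 186, 187, 188, 189, 190, 191, 192, 193, 336, 342, 343, 368, 369, 370, 371, 372, 373, 374, 375, 376, 377, 378, 379]
[547.2 187.7] [545.1 188.8]
[552.5 256.5] [550.3 255.2]
[643.7 181.1] [638.3 182.3]
[649.4 247.4] [643.9 246.5]
```

Run:
```python
from h import *
i=img("wrist")
a=np.hstack([cv2.resize(i["color"][160:210,165:235],None,fx=5,fy=5,interpolation=0),cv2.resize(i["color"][315:365,415:485],None,fx=5,fy=5,interpolation=0)])
b=np.hstack([cv2.resize(i["color"][160:210,415:485],None,fx=5,fy=5,interpolation=0),cv2.resize(i["color"][315:365,165:235],None,fx=5,fy=5,interpolation=0)])
cv2.imwrite("pics/caps.png",np.vstack([a,b])[:,:,::-1])
for u in((200,172),(455,175),(440,343)):print(u,ray(i,u,84)[:2].round(1),ray(i,u,56)[:2].round(1))
```

```text
(200, 172) [512.2 132. ] [514.7 124.2]
(455, 175) [530.6 320.6] [534.7 329.5]
(440, 343) [669.4 309. ] [685.7 316.8]
```

View pics/caps.png

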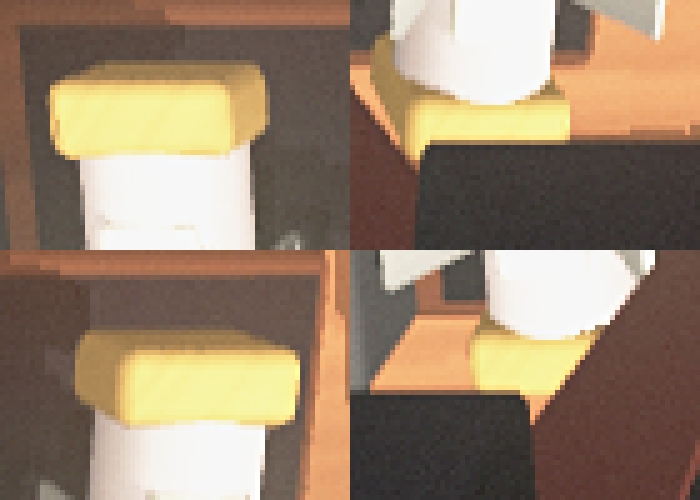

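Run:
```python
from h import *
i=img("wrist")
for u in((194,176.3),(194,190.8),(456,180),(456,194.3)):
    p=ray(i,u,84)[:2];print(u,p.round(1), (p+70*np.array([.9963,-.0854])).round(1))
plan(583,119,140,175.1)
```

```text
(194, 176.3) [514.9 127.3] [584.7 121.3]
(194, 190.8) [525.7 125.5] [595.4 119.5]
(456, 180) [534.2 321.8] [604.  315.8]
(456, 194.3) [545.  321.8] [614.7 315.9]
at [560.  213.5 260.8] yaw 175.1 turn 0.0 shift cm [-3.1  -9.22 12.08]
```

Emit:
{"api": "drive_tool", "payload": {
  "motion": "0 -1.1 -3.1 2 0 0 0; 0 -1.1 -3.1 2 0 0 0; 0 -1 -3 2 0 0 0; 0 0 0 2 0 0 0; 0 0 0 2 0 0 0; 0 0 0 2 0 0 0; 0 0 0 0 0 0 0; 0 0 0 0 0 0 0"
}}

```text
time_s: 2.97
ee_pos: [583.6, 118.9, 139.8]
ee_rot: [-3.141, -0.002, 3.056]
force: [-1.8, -0.0, 0.1]
gripper_width: 43.9
grasp_force: 0.0
```

Run:
```python
from h import *
for k in range(4):
    i=img("wrist");plan(584,119,73,175.1)
cv2.imwrite("pics/w2.png",i["color"][:,:,::-1])
```

```text
at [584.4 119.  141.5] yaw 175.1 turn 0.0 shift cm [ 0.04 -0.    6.85]
at [584.9 118.9 142.5] yaw 175.1 turn 0.0 shift cm [ 0.09 -0.    6.95]
at [585.2 118.9 142.9] yaw 175.1 turn -0.0 shift cm [0.12 0.   6.99]
at [585.3 118.7 142.9] yaw 175.1 turn -0.0 shift cm [0.13 0.01 6.99]
```

View pics/w2.png

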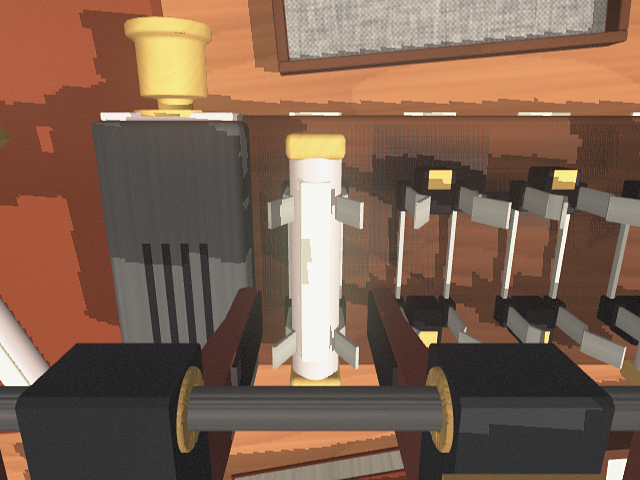

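Run:
```python
from h import *
i=img("wrist")
print(ray(i,(249,230),68)[:2],tube(i,230,316,70),ray(i,(228,300),84), ray(i,(316,300),70))
plan(584,119,73,175.1);print(robot.get_state()["ee_pos"])
```

```text
[560.79882393  86.46675439] ((288, 342), array([563.2, 121. ])) [592.57185186  73.97391505  84.        ] [602.49619981 118.1961631   70.        ]
at [585.3 118.6 142.7] yaw 175.1 turn -0.0 shift cm [0.13 0.03 6.97]
[585.27690322 118.60310145 142.66750345]
```

Emit:
{"api": "drive_tool", "payload": {
  "motion": "0.23 0.1 0 0 0 0 0; 0.23 0 0 0 0 0 0; 0.23 0 0 2 0 0 0; 0.23 0 0 2 0 0 0; 0.23 0 0 1.5 0 0 0; 0.23 0 0 1 0 0 0; 0.23 0 0 0.4 0 0 0; 0.23 0 0 0 0 0 0"
}}

```text
time_s: 3.88
ee_pos: [583.2, 118.2, 70.8]
ee_rot: [-3.141, -0.002, 3.055]
force: [0.1, -0.4, 0.9]
gripper_width: 33.5
grasp_force: 0.0
```

Emit:
{"api": "drive_tool", "payload": {
  "motion": "0.23 0 0 0 0 0 0; 1 0 0 0 0 0 0; 1 0 0 0 0 0 0; 1 0 0 0 0 0 0; 1 0 0 0 0 0 0; 1 0 0 0 0 0 0"
}}

```text
time_s: 4.38
ee_pos: [584.4, 118.4, 73.1]
ee_rot: [3.141, 0.002, 3.055]
force: [0.9, 0.6, 4.9]
gripper_width: 25.4
grasp_force: 30.0
```

Emit:
{"api": "drive_tool", "payload": {
  "motion": "1 0 0 -0.5 0 0 0; 1 0 0 -0.5 0 0 0; 1 0 0 -0.5 0 0 0; 1 0 0 -1 0 0 0; 1 0 0 -1.5 0 0 0; 1 0 0 -2 0 0 0; 1 0 0 -2 0 0 0; 1 0 0 -2 0 0 0"
}}

```text
time_s: 5.05
ee_pos: [583.6, 117.9, 173.7]
ee_rot: [-3.141, 0.001, 3.055]
force: [0.2, 0.3, -2.3]
gripper_width: 25.3
grasp_force: 30.0
```

Run:
```python
from h import *
s=robot.get_state();print(s["ee_pos"],s["gripper_width"],s["grasp_force"])
i=img("scene")
g=cv2.cvtColor(i["color"],cv2.COLOR_RGB2HSV)
b=img("side")
for n,i,box in(("sc",i,(340,130,450,210)),("si",b,(230,170,300,235))):
    h=cv2.cvtColor(i["color"],cv2.COLOR_RGB2HSV)
    m=cv2.inRange(h,(0,0,70),(179,60,200));x0,y0,x1,y1=box;k=np.zeros_like(m);k[y0:y1,x0:x1]=m[y0:y1,x0:x1]
    n2,l,st,c=cv2.connectedComponentsWithStats(k);j=1+st[1:,4].argmax()
    r=cv2.minAreaRect(np.argwhere(l==j)[:,::-1].astype(np.float32));q=cv2.boxPoints(r)
    print(n,st[j],c[j],ray(i,c[j],6).round(),[ray(i,p,6)[:2].round().tolist() for p in q])
```

```text
[583.63217793 117.88920009 173.73890535] 25.255916046019763 29.999921321868896
sc [ 363  145   49   49 1126] [388.18383659 170.4955595 ] [395. 187.   6.] [[342.0, 126.0], [342.0, 316.0], [469.0, 269.0], [464.0, 88.0]]
si [ 239  183   48   36 1229] [261.93327909 200.66720911] [409. 213.   6.] [[349.0, 303.0], [494.0, 304.0], [469.0, 130.0], [335.0, 132.0]]
```

Run:
```python
from h import *
plan(450,205,240,175.1)
```

```text
at [585.4 118.2 177.4] yaw 175.0 turn -0.1 shift cm [14.23  7.49 -6.26]
```

Emit:
{"api": "drive_tool", "payload": {
  "motion": "1 0 0 -3.1 0 0 0; 1 0 0 -3.1 0 0 0; 1 2.8 1.5 0 0 0 0; 1 2.8 1.5 0 0 0 0; 1 2.8 1.5 0 0 0 0; 1 2.8 1.5 0 0 0 0; 1 2.8 1.5 0 0 0 0; 1 0 0 0 0 0 0"
}}

```text
time_s: 5.82
ee_pos: [447.2, 207.3, 233.6]
ee_rot: [3.14, -0.001, 3.059]
force: [-0.5, -1.3, -0.8]
gripper_width: 25.5
grasp_force: 30.0
```

Emit:
{"api": "drive_tool", "payload": {
  "motion": "1 0 0 0 0 0 0; 1 0 0 0 0 0 0"
}}

```text
time_s: 5.98
ee_pos: [450.8, 204.7, 233.2]
ee_rot: [-3.141, 0.0, 3.055]
force: [0.2, -0.2, -1.8]
gripper_width: 25.4
grasp_force: 30.0
```

Run:
```python
from h import *
i=img("wrist");cv2.imwrite("pics/w3.png",i["color"][:,:,::-1]);print(robot.get_state()["gripper_width"],robot.get_state()["ee_pos"])
np.savez("w3.npz",**i)
```

```text
25.52335742391295 [451.15369494 204.47687911 233.11466357]
```

View pics/w3.png

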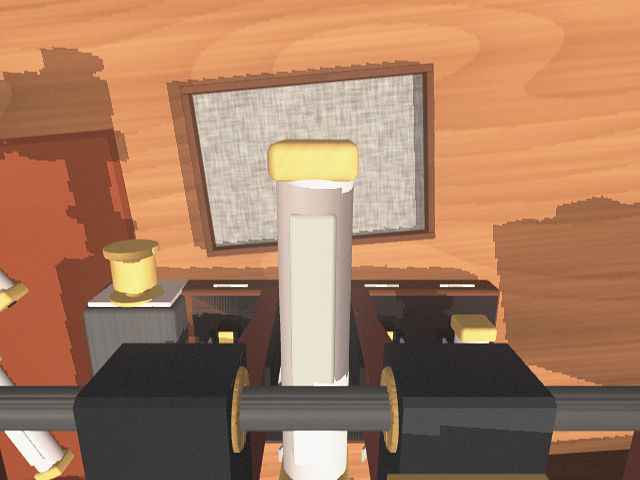

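Run:
```python
from h import *
i=dict(np.load("w3.npz"))
P=[ray(i,u,18)[:2] for u in((179,86),(434,64),(434,236),(211,255))]
P=np.array(P);print(P.round(1),P.mean(0).round(1))
d=np.diff(np.vstack([P,P[:1]]),axis=0);print(np.hypot(*d.T).round(1),np.degrees(np.arctan2(d[:,1],d[:,0])).round(1))
Q=np.array([ray(i,u,6)[:2] for u in((193,94),(413,76),(419,229),(217,246))]);print(Q.mean(0).round(1))
# knob rim
for u in((131,240),(131,262)):print(ray(i,u,67).round(1),ray(i,u,46).round(1))
# held bar cap near top edge and its width
z=230+11
print(ray(i,(313,142),244).round(1))
```

```text
[[338.3 107. ]
 [339.3 307.5]
 [478.2 306.5]
 [478.8 110.8]] [408.7 207.9]
[200.5 138.9 195.7 140.6] [  89.7   -0.4  -89.8 -178.4]
[409.5 204.5]
[447.7  66.5  67. ] [452.7  56.6  46. ]
[464.9  63.   67. ] [471.   52.8  46. ]
[380.7 210.4 244. ]
```

Emit:
{"api": "drive_tool", "payload": {
  "motion": "1 0 0 0 0 0 7; 1 0 0 0 0 0 7; 1 0 0 0 0 0 7; 1 0 0 0 0 0 7; 1 0 0 0 0 0 7; 1 0 0 0 0 0 7; 1 0 0 0 0 0 7; 1 0 0 0 0 0 7"
}}

```text
time_s: 6.7
ee_pos: [451.7, 204.1, 233.0]
ee_rot: [-3.14, 0.0, 2.07]
force: [-0.3, 0.2, -1.9]
gripper_width: 25.1
grasp_force: 30.0
```

Emit:
{"api": "drive_tool", "payload": {
  "motion": "1 0 0 0 0 0 7; 1 0 0 0 0 0 7; 1 0 0 0 0 0 7; 1 0 0 0 0 0 7; 1 0 0 0 0 0 1; 1 0 0 0 0 0 0; 1 0 0 0 0 0 0"
}}

```text
time_s: 7.28
ee_pos: [451.1, 204.6, 233.3]
ee_rot: [-3.141, 0.0, 1.574]
force: [-0.9, -0.2, -2.0]
gripper_width: 25.2
grasp_force: 30.0
```

Run:
```python
from h import *
plan(379,207,90,90)
```

```text
at [451.1 204.6 233.3] yaw 90.2 turn 0.2 shift cm [ 0.24 -7.21 14.33]
```

Emit:
{"api": "drive_tool", "payload": {
  "motion": "1 0.1 -2.4 0 0 0 0; 1 0.1 -2.4 0 0 0 0; 1 0 -2.4 0 0 0 0; 1 0 0 3 0 0 0; 1 0 0 3 0 0 0; 1 0 0 3 0 0 0; 1 0 0 3 0 0 0; 1 0 0 2.3 0 0 0"
}}

```text
time_s: 7.95
ee_pos: [377.9, 206.5, 88.1]
ee_rot: [-3.14, 0.001, 1.574]
force: [-1.5, -0.4, -2.0]
gripper_width: 25.2
grasp_force: 30.0
```

Emit:
{"api": "drive_tool", "payload": {
  "motion": "1 0 0 0 0 0 0; 1 0 0 0 0 0 0; 1 0 0 2 0 0 0; 1 0 0 2 0 0 0; 1 0 0 1 0 0 0; 1 0 0 0.8 0 0 0; 1 0 0 0 0 0 0; 1 0 0 0 0 0 0"
}}

```text
time_s: 8.62
ee_pos: [379.2, 207.2, 33.7]
ee_rot: [3.141, -0.0, 1.572]
force: [-0.3, -0.3, -1.0]
gripper_width: 25.4
grasp_force: 30.0
```

Emit:
{"api": "drive_tool", "payload": {
  "motion": "1 0 0 0.4 0 0 0; 1 0 0 0 0 0 0; 0.23 0 0 0 0 0 0; 0.23 0 0 0 0 0 0; 0.23 0 0 0 0 0 0; 0.23 0 0 0 0 0 0; 0.23 0 0 -1 0 0 0; 0.23 0 0 -2 0 0 0"
}}

```text
time_s: 9.28
ee_pos: [377.2, 206.3, 57.1]
ee_rot: [-3.137, 0.002, 1.572]
force: [-0.8, -0.6, 0.1]
gripper_width: 33.8
grasp_force: 0.0
```

Emit:
{"api": "drive_tool", "payload": {
  "motion": "0.23 0 0 -4 0 0 0; 0.23 0 0 -4 0 0 0; 0.23 0 0 -4 0 0 0; 0.23 0 0 -3 0 0 0; 0.23 0 0 0 0 0 0; 0.23 0 0 0 0 0 0"
}}

```text
time_s: 9.78
ee_pos: [379.5, 207.3, 211.8]
ee_rot: [3.137, -0.002, 1.572]
force: [0.3, -0.3, -0.7]
gripper_width: 33.8
grasp_force: 0.0
```

Run:
```python
from h import *
i=img("wrist");cv2.imwrite("pics/w4.png",i["color"][:,:,::-1]);bars(i,20,60,600)
plan(602,316.5,200,175.1)
```

```text
[310.9 140.1] 386 [377.6 271. ]
[560.6 166.6] 276 [571.8 251.2]
[538.5 257.6] 237 [565.5 177. ]
[312.5 300.8] 387 [378.9 138.6]
[519.1 337.1] 159 [559.2 104.3]
[634.8 348.7] 129 [663.   92.8]
at [378.8 207.1 209.5] yaw 90.1 turn -85.0 shift cm [-21.31  12.81   0.95]
```

View pics/w4.png

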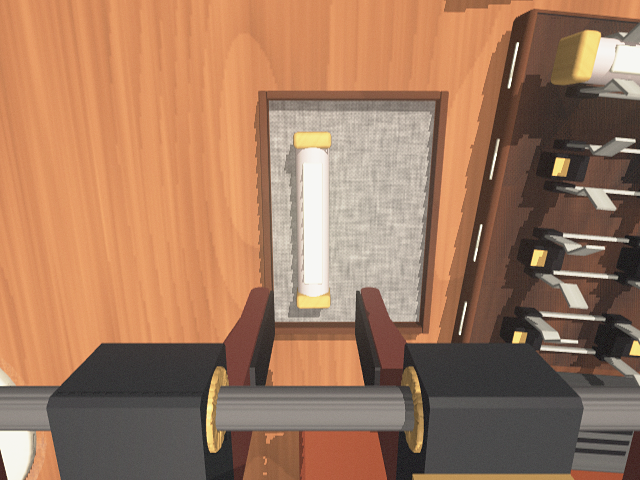

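Emit:
{"api": "drive_tool", "payload": {
  "motion": "0.23 0 0 0 0 0 -7; 0.23 0 0 0 0 0 -7; 0.23 0 0 0 0 0 -7; 0.23 0 0 0 0 0 -7; 0.23 0 0 0 0 0 -7; 0.23 0 0 0 0 0 -7; 0.23 0 0 0 0 0 -7; 0.23 0 0 0 0 0 -7"
}}

```text
time_s: 10.5
ee_pos: [377.9, 206.6, 206.5]
ee_rot: [-3.138, -0.002, 2.555]
force: [0.3, -0.4, 0.1]
gripper_width: 34.2
grasp_force: 0.0
```

Emit:
{"api": "drive_tool", "payload": {
  "motion": "0.23 0 0 0 0 0 -7; 0.23 0 0 0 0 0 -7; 0.23 0 0 0 0 0 -7; 0.23 0 0 0 0 0 -7; 0.23 0 0 0 0 0 -1; 0.23 -2.7 1.6 0 0 0 0; 0.23 -2.7 1.6 0 0 0 0; 0.23 -2.7 1.6 0 0 0 0"
}}

```text
time_s: 11.17
ee_pos: [463.9, 248.1, 207.5]
ee_rot: [-3.141, -0.001, 3.052]
force: [-0.2, -0.9, 0.1]
gripper_width: 34.1
grasp_force: 0.0
```

Emit:
{"api": "drive_tool", "payload": {
  "motion": "0.23 -2.7 1.6 0 0 0 0; 0.23 -2.7 1.6 0 0 0 0; 0.23 -2.7 1.6 0 0 0 0; 0.23 -2.7 1.6 0 0 0 0; 0.23 -2.4 1.6 0 0 0 0; 0.23 0 0 3 0 0 0; 0.23 0 0 3 0 0 0; 0.23 0 0 0 0 0 0"
}}

```text
time_s: 11.83
ee_pos: [599.2, 314.9, 138.2]
ee_rot: [-3.134, -0.013, 3.052]
force: [-0.4, -0.3, -2.7]
gripper_width: 34.0
grasp_force: 0.0
```

Emit:
{"api": "drive_tool", "payload": {
  "motion": "0.23 0 0 0 0 0 0; 0.23 0 0 0 0 0 0"
}}

```text
time_s: 12.0
ee_pos: [601.7, 316.0, 149.6]
ee_rot: [3.142, 0.0, 3.054]
force: [0.7, -0.5, 1.7]
gripper_width: 33.6
grasp_force: 0.0
```

Run:
```python
from h import *
i=img("wrist")
for r in(190,230,260):
    for c in(300,316,332): print(r,tube(i,r,c,70))
plan(602,316.5,79,175.1)
```

```text
190 ((291, 330), array([559.5, 317.7]))
190 ((291, 330), array([559.5, 317.7]))
190 ((332, 340), array([560.6, 330.9]))
230 ((289, 342), array([581.1, 318.4]))
230 ((289, 342), array([581.1, 318.4]))
230 ((289, 342), array([581.1, 318.4]))
260 ((290, 341), array([598. , 316.9]))
260 ((290, 341), array([598. , 316.9]))
260 ((290, 341), array([598. , 316.9]))
at [602.2 316.3 151.1] yaw 175.0 turn -0.1 shift cm [0.02 0.02 7.21]
```

Emit:
{"api": "drive_tool", "payload": {
  "motion": "0.23 0 0 2 0 0 0; 0.23 0 0 2 0 0 0; 0.23 0 0 2 0 0 0; 0.23 0 0 1.2 0 0 0; 0.23 0 0 0 0 0 0; 0.23 0 0 0 0 0 0; 1 0 0 0 0 0 0; 1 0 0 0 0 0 0"
}}

```text
time_s: 12.72
ee_pos: [602.8, 316.6, 79.3]
ee_rot: [3.14, 0.003, 3.055]
force: [0.1, 0.5, 3.5]
gripper_width: 25.4
grasp_force: 30.0
```

Emit:
{"api": "drive_tool", "payload": {
  "motion": "1 0 0 0 0 0 0; 1 0 0 0 0 0 0; 1 0 0 0 0 0 0"
}}

```text
time_s: 12.97
ee_pos: [602.8, 316.5, 79.2]
ee_rot: [3.14, 0.003, 3.055]
force: [-0.1, -0.6, 6.8]
gripper_width: 25.4
grasp_force: 30.0
```

Emit:
{"api": "drive_tool", "payload": {
  "motion": "1 0 0 -0.5 0 0 0; 1 0 0 -0.5 0 0 0; 1 0 0 -0.5 0 0 0; 1 0 0 -1 0 0 0; 1 0 0 -1.5 0 0 0; 1 0 0 -2 0 0 0; 1 0 0 -2 0 0 0; 1 0 0 -3 0 0 0"
}}

```text
time_s: 13.63
ee_pos: [601.2, 315.7, 186.5]
ee_rot: [-3.14, -0.002, 3.055]
force: [0.3, 0.2, -2.3]
gripper_width: 25.4
grasp_force: 30.0
```

Emit:
{"api": "drive_tool", "payload": {
  "motion": "1 0 0 -3 0 0 0; 1 0 0 0 0 0 7; 1 0 0 0 0 0 7; 1 0 0 0 0 0 7; 1 0 0 0 0 0 7; 1 0 0 0 0 0 7; 1 0 0 0 0 0 7; 1 0 0 0 0 0 7"
}}

```text
time_s: 14.3
ee_pos: [602.0, 316.0, 218.2]
ee_rot: [3.14, 0.0, 2.194]
force: [0.2, 1.5, -1.2]
gripper_width: 25.4
grasp_force: 30.0
```

Emit:
{"api": "drive_tool", "payload": {
  "motion": "1 0 0 0 0 0 7; 1 0 0 0 0 0 7; 1 0 0 0 0 0 7; 1 0 0 0 0 0 7; 1 0 0 0 0 0 7; 1 0 0 0 0 0 1; 1 0 0 0 0 0 0"
}}

```text
time_s: 14.88
ee_pos: [602.0, 316.1, 217.8]
ee_rot: [3.14, -0.0, 1.574]
force: [-0.1, 0.2, -0.8]
gripper_width: 25.5
grasp_force: 30.0
```

Run:
```python
from h import *
plan(439,206,95,90)
```

```text
at [602.  316.1 217.8] yaw 90.2 turn 0.2 shift cm [-11.01 -16.3   12.28]
```

Emit:
{"api": "drive_tool", "payload": {
  "motion": "1 -1.8 -2.7 0 0 0 0; 1 -1.8 -2.7 0 0 0 0; 1 -1.8 -2.7 0 0 0 0; 1 -1.8 -2.7 0 0 0 0; 1 -1.9 -2.7 0 0 0 0; 1 -1.9 -2.8 0 0 0 0; 1 0 0 3 0 0 0; 1 0 0 3 0 0 0"
}}

```text
time_s: 15.55
ee_pos: [439.5, 205.8, 160.2]
ee_rot: [3.133, -0.003, 1.575]
force: [0.3, -0.0, -2.9]
gripper_width: 25.5
grasp_force: 30.0
```

Emit:
{"api": "drive_tool", "payload": {
  "motion": "1 0 0 3 0 0 0; 1 0 0 3 0 0 0; 1 0 0 2 0 0 0; 1 0 0 0 0 0 0; 1 0 0 0 0 0 0; 1 0 0 0 0 0 0"
}}

```text
time_s: 16.05
ee_pos: [439.9, 206.3, 78.8]
ee_rot: [3.139, -0.001, 1.573]
force: [0.4, 0.0, -1.2]
gripper_width: 25.2
grasp_force: 30.0
```

Run:
```python
from h import *
plan(439,206,35,90)
```

```text
at [439.9 206.3  78.8] yaw 90.1 turn 0.1 shift cm [-0.03 -0.09  4.38]
```

Emit:
{"api": "drive_tool", "payload": {
  "motion": "1 0 0 2 0 0 0; 1 0 0 2 0 0 0; 1 0 0 0.8 0 0 0; 1 0 0 0 0 0 0; 1 0 0 0 0 0 0; 0.23 0 0 0 0 0 0; 0.23 0 0 0 0 0 0; 0.23 0 0 0 0 0 0"
}}

```text
time_s: 16.72
ee_pos: [439.6, 206.2, 29.8]
ee_rot: [3.14, -0.001, 1.572]
force: [0.8, -0.9, -1.1]
gripper_width: 33.6
grasp_force: 0.0
```

Emit:
{"api": "drive_tool", "payload": {
  "motion": "0.23 0 0 0 0 0 0; 0.23 0 0 -1 0 0 0; 0.23 0 0 -3 0 0 0; 0.23 0 0 -4 0 0 0; 0.23 0 0 -4 0 0 0; 0.23 0 0 -4 0 0 0; 0.23 0 0 -4 0 0 0; 0.23 0 0 0 0 0 0"
}}

```text
time_s: 17.38
ee_pos: [441.0, 206.8, 239.4]
ee_rot: [3.128, -0.005, 1.572]
force: [0.5, -1.0, -0.1]
gripper_width: 33.8
grasp_force: 0.0
```

Run:
```python
from h import *
i=img("wrist");bars(i,20,200,600)
a=img("scene");bars(a,14,30,90)
plan(470,-130,260,175)
```

```text
[344.  374.4] 494 [472.9  49.9]
[245.7  56.4] 49 [-364.8  227.5]
[403.8 149.4] 38 [371.8 283.8]
[418.1 160. ] 33 [434.4 280.9]
[374.5 171.5] 64 [373.5 148.2]
[388.5 182.3] 63 [434.4 146. ]
[306.4 228.2] 41 [ 392.  -151.3]
[350.5 237.1] 54 [502.8 -83.2]
[292.9 241.6] 34 [ 401.1 -210.8]
[354.6 260.2] 47 [ 567.5 -131.3]
[313.5 276.6] 77 [ 528.8 -248.6]
[398.3 277.7] 59 [689.7 -87.3]
[274.4 304.3] 44 [ 521.4 -380.1]
[307.4 337.7] 82 [ 653.3 -383. ]
at [439.7 206.3 231.8] yaw 90.0 turn -85.0 shift cm [ -5.95 -33.24  -2.82]
```

Emit:
{"api": "drive_tool", "payload": {
  "motion": "0 0 0 0 0 0 7; 0 0 0 0 0 0 7; 0 0 0 0 0 0 7; 0 0 0 0 0 0 7; 0 0 0 0 0 0 7; 0 0 0 0 0 0 7; 0 0 0 0 0 0 7; 0 0 0 0 0 0 7"
}}

```text
time_s: 18.15
ee_pos: [438.2, 205.7, 226.5]
ee_rot: [-3.141, 0.004, 0.588]
force: [0.3, 0.3, -0.0]
gripper_width: 44.2
grasp_force: 0.0
```

Emit:
{"api": "drive_tool", "payload": {
  "motion": "0 0 0 0 0 0 2; 0 0 0 0 0 0 0"
}}

```text
time_s: 18.32
ee_pos: [438.3, 205.7, 226.6]
ee_rot: [-3.141, 0.003, 0.558]
force: [-0.9, -0.6, -0.4]
gripper_width: 43.8
grasp_force: 0.0
```

Run:
```python
from h import *
plan(382,-157,230,32)
```

```text
at [438.3 205.7 226.6] yaw 32.0 turn -0.0 shift cm [-24.    27.77  -0.34]
```

Emit:
{"api": "drive_tool", "payload": {
  "motion": "0 -2.2 2.5 0 0 0 0; 0 -2.2 2.5 0 0 0 0; 0 -2.2 2.5 0 0 0 0; 0 -2.2 2.5 0 0 0 0; 0 -2.2 2.5 0 0 0 0; 0 -2.2 2.5 0 0 0 0; 0 -2.2 2.5 0 0 0 0; 0 -2.2 2.5 0 0 0 0"
}}

```text
time_s: 18.98
ee_pos: [394.9, -58.2, 227.4]
ee_rot: [-3.14, 0.001, 0.561]
force: [0.5, 0.7, -0.9]
gripper_width: 44.2
grasp_force: 0.0
```

Emit:
{"api": "drive_tool", "payload": {
  "motion": "0 -2.2 2.6 0 0 0 0; 0 -2.2 2.6 0 0 0 0; 0 -2 2.6 0 0 0 0; 0 0 0 0 0 0 0; 0 0 0 0 0 0 0; 0 0 0 0 0 0 0"
}}

```text
time_s: 19.48
ee_pos: [382.8, -156.6, 227.8]
ee_rot: [-3.14, 0.0, 0.56]
force: [0.8, 0.7, -0.3]
gripper_width: 43.9
grasp_force: 0.0
```

Run:
```python
from h import *
i=img("wrist");cv2.imwrite("pics/w5.png",i["color"][:,:,::-1]);bars(i,14,60,900);print(robot.get_state()["ee_pos"])
```

```text
[318.7  28.4] 598 [506.8 -82.1]
[514.6 118.7] 616 [ 534.7 -250.1]
[317.4 201.7] 415 [ 393.9 -152.2]
[624.7 208.3] 620 [ 527.7 -375.9]
[385.7 224.8] 492 [ 408.1 -212.5]
[309.4 379.2] 188 [ 244.3 -237.3]
[ 383.00465897 -156.14304307  228.04087181]
```

View pics/w5.png

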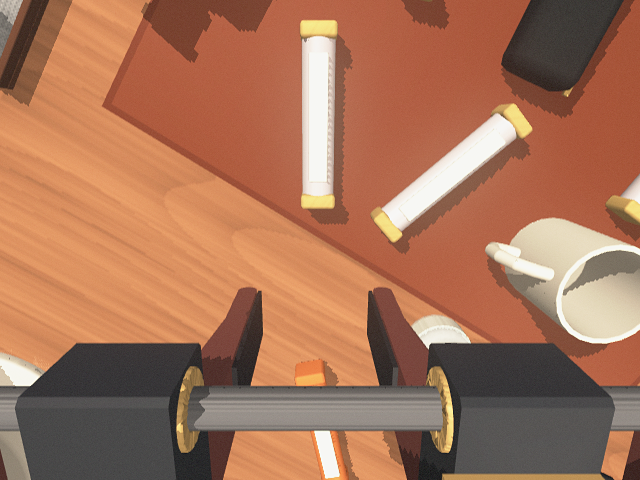

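```bash
cat >> h.py <<'E'
def bar(i,u1,u2,z=26,f=0.9):
    p,q=ray(i,u1,z)[:2],ray(i,u2,z)[:2];d=q-p
    print("bar mid",((p+q)/2).round(1),"len",np.hypot(*d).round(1),"yaw",np.degrees(np.arctan2(d[1],d[0])).round(1))
    return (p+q)/2,np.degrees(np.arctan2(d[1],d[0]))
E
python3 - <<'E'
from h import *
i=img("wrist")
m,y=bar(i,(317.4,201.7),(318.7,28.4));plan(*m,26,y)
bar(i,(385.7,224.8),(514.6,118.7))
E
```

```text
bar mid [ 450.5 -116.7] len 128.5 yaw 31.9
at [ 383.2 -155.9  228.3] yaw 32.2 turn 0.3 shift cm [ 7.79  0.22 20.23]
bar mid [ 471.  -227.1] len 127.8 yaw -16.5
```

Emit:
{"api": "drive_tool", "payload": {
  "motion": "0 2.6 0.1 0 0 0 0.3; 0 2.6 0.1 0 0 0 0; 0 2.6 0 0 0 0 0; 0 0 0 3.5 0 0 0; 0 0 0 3.5 0 0 0; 0 0 0 3.5 0 0 0; 0 0 0 3.5 0 0 0; 0 0 0 0 0 0 0"
}}

```text
time_s: 20.25
ee_pos: [446.5, -114.7, 80.7]
ee_rot: [-3.131, 0.008, 0.557]
force: [-0.5, 1.8, -1.7]
gripper_width: 43.9
grasp_force: 0.0
```

Emit:
{"api": "drive_tool", "payload": {
  "motion": "0 0 0 0 0 0 0; 0 0 0 0 0 0 0; 0 0 0 2 0 0 0; 0 0 0 2 0 0 0; 0 0 0 1.4 0 0 0; 0 0 0 0.6 0 0 0; 0 0 0 0 0 0 0; 0 0 0 0 0 0 0"
}}

```text
time_s: 20.92
ee_pos: [451.6, -117.8, 30.9]
ee_rot: [3.139, -0.002, 0.554]
force: [-0.2, 0.1, -0.3]
gripper_width: 43.5
grasp_force: 0.0
```

Emit:
{"api": "drive_tool", "payload": {
  "motion": "0 -0.1 0 0.4 0 0 0; 0 0 0 0 0 0 0; 1 0 0 0 0 0 0; 1 0 0 0 0 0 0; 1 0 0 0 0 0 0; 1 0 0 0 0 0 0; 1 0 0 0 0 0 0; 1 0 0 0 0 0 0"
}}

```text
time_s: 21.58
ee_pos: [449.6, -118.1, 24.9]
ee_rot: [3.141, -0.0, 0.554]
force: [-0.7, 0.4, 1.9]
gripper_width: 25.5
grasp_force: 30.0
```

Emit:
{"api": "drive_tool", "payload": {
  "motion": "1 0 0 -2 0 0 0; 1 0 0 -3 0 0 0; 1 0 0 -3.5 0 0 0; 1 0 0 -3.5 0 0 0; 1 0 0 -3.5 0 0 0; 1 0 0 -2 0 0 0; 1 0 0 0 0 0 0; 1 0 0 0 0 0 0"
}}

```text
time_s: 22.25
ee_pos: [449.9, -118.2, 199.8]
ee_rot: [3.14, -0.001, 0.554]
force: [-0.2, 0.2, -1.5]
gripper_width: 25.4
grasp_force: 30.0
```

Run:
```python
from h import *
print(robot.get_state()["gripper_width"])
i=img("wrist");cv2.imwrite("pics/w6.png",i["color"][:,:,::-1])
plan(602.3,316.5,200,-5.2);bars(i,200,200,9000)
plan(584.2,118.7,200,-5.2)
```

```text
25.386694980029493
at [ 449.2 -118.   198. ] yaw 31.7 turn 36.9 shift cm [ 11.31 -44.66  -0.2 ]
[103.8  63.7] 4342 [495. -14.]
[ 4.5 43.5] 301 [484.4  14. ]
[416.5  92.6] 784 [ 538.9 -100.7]
[314.1 155.8] 3085 [505.5 -83.7]
[511.4 221.6] 659 [ 522.2 -152.4]
[624.2 303.2] 537 [ 520.  -206.1]
[385.9 323.3] 289 [ 468.3 -137.6]
[237.9 409.8] 847 [ 407.5 -109.5]
[391. 410.] 840 [ 438.7 -160.2]
[314.8 470.3] 1048 [ 398.6 -150.2]
[466.3 476.5] 951 [ 428.6 -204.7]
at [ 449.2 -118.   198. ] yaw 31.7 turn 36.9 shift cm [ 11.3 -24.8  -0.2]
```

View pics/w6.png

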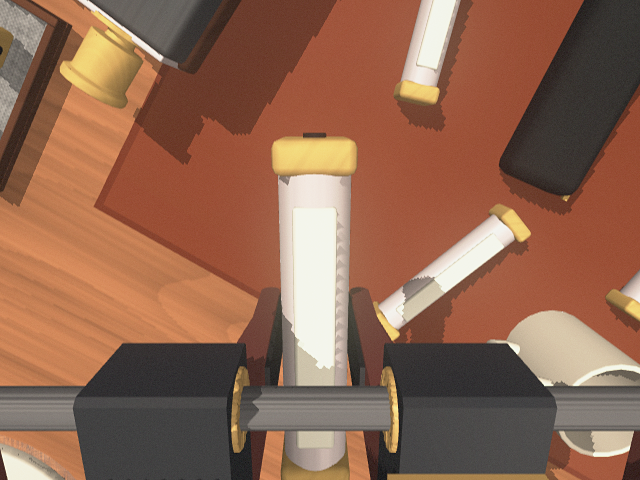

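```bash
cat >> h.py <<'E'
def held(row,dz,col=314):
    "bar centre ahead of TCP along tool x; row = outer top edge of the visible cap, dz = axis below TCP"
    i=img("wrist");s=robot.get_state();p=s["ee_pos"];a=s["ee_rot"][2]
    d=ray(i,(col,row),p[2]-dz+14)-p;print("offset",(d[:2]@[np.cos(a),np.sin(a)]-70).round(1))
    h=cv2.cvtColor(i["color"],cv2.COLOR_RGB2HSV);m=cv2.inRange(h,(17,110,90),(32,255,255))
    r=np.where(m[:330,col])[0];print("brass rows",r.min(),r.max())
E
python3 - <<'E'
from h import *
held(139,11);held(176,11)
E
```

```text
offset 1.1
brass rows 138 173
offset -10.6
brass rows 138 173
```

Emit:
{"api": "drive_tool", "payload": {
  "motion": "1 0 0 0 0 0 6.2; 1 0 0 0 0 0 6.2; 1 0 0 0 0 0 6.2; 1 0 0 0 0 0 6.1; 1 0 0 0 0 0 6.1; 1 0 0 0 0 0 6.1; 1 1.2 -2.7 0 0 0 0; 1 1.2 -2.7 0 0 0 0"
}}

```text
time_s: 23.07
ee_pos: [477.6, -66.6, 197.3]
ee_rot: [-3.141, 0.003, -0.094]
force: [0.0, 0.6, -2.4]
gripper_width: 25.5
grasp_force: 30.0
```

Emit:
{"api": "drive_tool", "payload": {
  "motion": "1 1.2 -2.8 0 0 0 0; 1 1.2 -2.8 0 0 0 0; 1 1.2 -2.8 0 0 0 0; 1 1.3 -2.8 0 0 0 0; 1 1.3 -2.8 0 0 0 0; 1 1.3 -2.8 0 0 0 0; 1 1.3 -2.6 0 0 0 0; 1 0 0 0 0 0 0"
}}

```text
time_s: 23.73
ee_pos: [583.7, 123.0, 195.5]
ee_rot: [-3.141, 0.005, -0.086]
force: [0.8, -0.0, -3.0]
gripper_width: 25.3
grasp_force: 30.0
```

Emit:
{"api": "drive_tool", "payload": {
  "motion": "1 0 0 2.5 0 0 0; 1 0 0 2.5 0 0 0; 1 0 0 2 0 0 0; 1 0 0 0 0 0 0; 1 0 0 0 0 0 0; 1 0 0 0 0 0 0"
}}

```text
time_s: 24.23
ee_pos: [583.3, 118.6, 130.1]
ee_rot: [3.142, -0.0, -0.09]
force: [0.4, 0.7, -1.7]
gripper_width: 25.5
grasp_force: 30.0
```

Run:
```python
from h import *
held(139,11)
plan(582.5,118.7,81,-5.2);print(robot.get_state()["force"],robot.get_state()["gripper_width"])
```

```text
offset 0.5
brass rows 138 173
at [583.8 118.7 131.1] yaw -5.2 turn 0.0 shift cm [-0.13  0.01  5.01]
[-0.30713221  1.13184736 -0.68695953] 25.618069051401612
```

Emit:
{"api": "drive_tool", "payload": {
  "motion": "1 -0.1 0 1 0 0 0; 1 0 0 1 0 0 0; 1 0 0 0.8 0 0 0; 1 0 0 0.8 0 0 0; 1 0 0 0.7 0 0 0; 1 0 0 0.7 0 0 0; 1 0 0 0 0 0 0; 1 0 0 0 0 0 0"
}}

```text
time_s: 24.95
ee_pos: [582.4, 118.9, 80.0]
ee_rot: [-3.142, -0.001, -0.09]
force: [-2.1, -0.5, 2.7]
gripper_width: 25.3
grasp_force: 30.0
```

Emit:
{"api": "drive_tool", "payload": {
  "motion": "1 0 0 0 0 0 0; 1 0 0 0 0 0 0; 1 0 0 0 0 0 0"
}}

```text
time_s: 25.2
ee_pos: [582.5, 119.0, 80.0]
ee_rot: [-3.142, -0.0, -0.09]
force: [-1.0, 0.1, 4.3]
gripper_width: 25.6
grasp_force: 30.0
```

Emit:
{"api": "drive_tool", "payload": {
  "motion": "1 0 0 0.3 0 0 0; 1 0 0 0 0 0 0; 1 0 0 0 0 0 0; 1 0 0 0 0 0 0"
}}

```text
time_s: 25.53
ee_pos: [582.5, 118.9, 79.9]
ee_rot: [-3.141, -0.002, -0.09]
force: [-7.4, -1.8, 16.0]
gripper_width: 25.3
grasp_force: 30.0
```

Emit:
{"api": "drive_tool", "payload": {
  "motion": "0.23 0 0 -0.3 0 0 0; 0.23 0 0 0 0 0 0; 0.23 0 0 0 0 0 0; 0.23 0 0 0 0 0 0; 0.23 0 0 -1 0 0 0; 0.23 0 0 -3 0 0 0; 0.23 0 0 -3 0 0 0; 0.23 0 0 -3 0 0 0"
}}

```text
time_s: 26.2
ee_pos: [581.9, 118.9, 180.6]
ee_rot: [3.141, 0.001, -0.09]
force: [0.7, 0.6, 0.2]
gripper_width: 33.6
grasp_force: 0.0
```

Emit:
{"api": "drive_tool", "payload": {
  "motion": "0.23 0 0 -3 0 0 0; 0.23 0 0 -3 0 0 0; 0.23 -2 0 0 0 0 0; 0.23 -2 0 0 0 0 0; 0 -2 0 0 0 0 0; 0 0 0 0 0 0 0; 0 0 0 0 0 0 0"
}}

```text
time_s: 26.78
ee_pos: [522.4, 124.4, 240.5]
ee_rot: [-3.141, -0.001, -0.09]
force: [0.8, -0.6, 0.1]
gripper_width: 43.6
grasp_force: 0.0
```

Run:
```python
from h import *
i=img("wrist");cv2.imwrite("pics/w7.png",i["color"][:,:,::-1]);print(robot.get_state()["ee_pos"])
bars(i,82,150,900)
for r in(180,200,220):print(r,tube(i,r,316,70))
a=img("scene");bars(a,14,30,90)
plan(391,-204,230,-16.5)
```

```text
[522.84683203 124.32419609 240.07891582]
[314.6  43.2] 797 [647.4 113.2]
[127.   72.5] 225 [640.8 237.7]
[220.9  73.5] 272 [634.7 176.3]
[614.8 131.4] 670 [574.4 -86. ]
[228.6 203.9] 205 [548.1 183.7]
[314.8 235.1] 540 [519.8 124.4]
[304.3 304. ] 474 [466.2 137.2]
[163.5 315.4] 444 [466.3 246.3]
[307.9 362.5] 461 [415.6 139.2]
180 ((298, 332), array([558.1, 120.8]))
200 ((305, 345), array([542.7, 114.8]))
220 ((298, 331), array([528.3, 123.9]))
[264.4  45.8] 41 [-366.4  318.7]
[245.7  56.4] 49 [-364.8  227.5]
[418.1 160. ] 33 [434.4 280.9]
[374.5 171.5] 64 [373.5 148.2]
[388.5 182.3] 63 [434.4 146. ]
[404.9 187.4] 45 [483.  166.2]
[437.4 214.7] 75 [620.3 154.8]
[293.1 241.5] 38 [ 401.2 -210.2]
[354.5 260.2] 48 [ 567.4 -131.4]
[313.5 276.6] 77 [ 528.8 -248.6]
[398.3 277.7] 59 [689.7 -87.3]
[274.4 304.4] 45 [ 521.7 -380.4]
[307.4 337.7] 81 [ 653.2 -383. ]
at [523.1 124.3 239.7] yaw -5.2 turn 11.3 shift cm [-3.34 35.22  0.97]
```

View pics/w7.png

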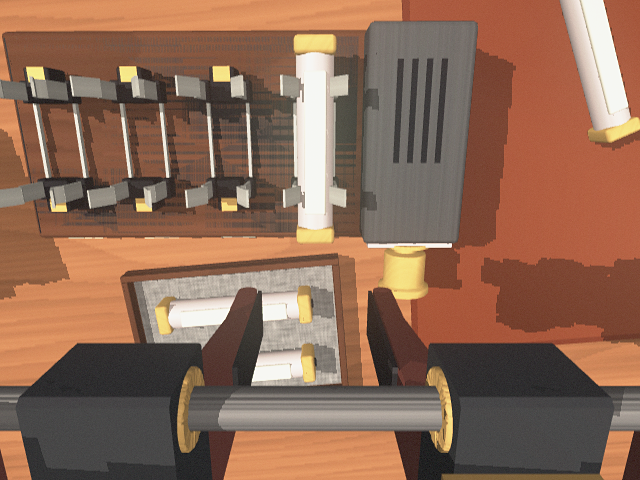

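Emit:
{"api": "drive_tool", "payload": {
  "motion": "0 0 0 0 0 0 5.7; 0 0 0 0 0 0 5.6; 0 -0.3 2.9 0 0 0 0; 0 -0.3 2.9 0 0 0 0; 0 -0.3 2.9 0 0 0 0; 0 -0.3 2.9 0 0 0 0; 0 -0.3 2.9 0 0 0 0; 0 -0.3 2.9 0 0 0 0"
}}

```text
time_s: 27.55
ee_pos: [456.0, -38.9, 239.4]
ee_rot: [3.141, 0.0, -0.287]
force: [1.2, -0.7, 0.0]
gripper_width: 44.0
grasp_force: 0.0
```

Emit:
{"api": "drive_tool", "payload": {
  "motion": "0 -0.3 2.9 0 0 0 0; 0 -0.3 2.9 0 0 0 0; 0 -0.3 2.9 0 0 0 0; 0 -0.3 2.9 0 0 0 0; 0 -0.3 2.9 0 0 0 0; 0 0 3.2 0 0 0 0; 0 0 0 0 0 0 0; 0 0 0 0 0 0 0"
}}

```text
time_s: 28.22
ee_pos: [391.3, -204.6, 239.3]
ee_rot: [-3.141, 0.001, -0.291]
force: [-0.4, 1.0, -0.4]
gripper_width: 43.8
grasp_force: 0.0
```

```bash
cat >> h.py <<'E'
def find(near,z=26):
    "caps of the bar nearest to the expected middle, from the wrist camera"
    i=img("wrist");L=[(c,ray(i,c,z)[:2]) for c,s in brass(i,100) if c[1]<345]
    best=None
    for a in range(len(L)):
        for b in range(a):
            d=np.hypot(*(L[a][1]-L[b][1]));e=np.hypot(*((L[a][1]+L[b][1])/2-near))
            if abs(d-128)<8 and (best is None or e<best[0]): best=(e,L[a],L[b])
    e,p,q=best
    if p[1][0]>q[1][0]: p,q=q,p
    print("px",p[0].round(),q[0].round(),"dev",e.round(1));m,y=bar(i,p[0],q[0],z);plan(*m,25,y)
E
python3 - <<'E'
from h import *
find((471,-227))
E
```

```text
px [320. 196.] [318.  26.] dev 5.3
bar mid [ 468.2 -231.4] len 129.3 yaw -15.5
at [ 391.7 -203.5  239.4] yaw -16.6 turn -1.1 shift cm [ 8.11  0.65 21.44]
```

Emit:
{"api": "drive_tool", "payload": {
  "motion": "0 2.7 0.2 0 0 0 -1.1; 0 2.7 0.2 0 0 0 0; 0 2.7 0.2 0 0 0 0; 0 0 0 3.5 0 0 0; 0 0 0 3.5 0 0 0; 0 0 0 3.5 0 0 0; 0 0 0 3.5 0 0 0; 0 0 0 1 0 0 0"
}}

```text
time_s: 28.93
ee_pos: [466.0, -227.8, 83.1]
ee_rot: [-3.139, 0.009, -0.266]
force: [-1.1, 0.2, -1.4]
gripper_width: 43.6
grasp_force: 0.0
```

Emit:
{"api": "drive_tool", "payload": {
  "motion": "0 0 0 0 0 0 0; 0 0 0 0 0 0 0; 0 0 0 2 0 0 0; 0 0 0 2 0 0 0; 0 0 0 1.4 0 0 0; 0 0 0 0.9 0 0 0; 0 0 0 0 0 0 0; 0 0 0 0 0 0 0"
}}

```text
time_s: 29.6
ee_pos: [468.8, -231.1, 28.6]
ee_rot: [3.141, -0.002, -0.268]
force: [0.6, -0.2, 0.6]
gripper_width: 44.0
grasp_force: 0.0
```

Emit:
{"api": "drive_tool", "payload": {
  "motion": "0 0 0 0 0 0 0; 1 0 0 0 0 0 0"
}}

```text
time_s: 29.77
ee_pos: [468.9, -231.2, 28.6]
ee_rot: [3.141, -0.003, -0.268]
force: [0.4, 0.4, 0.9]
gripper_width: 39.9
grasp_force: 0.0
```

Emit:
{"api": "drive_tool", "payload": {
  "motion": "0.1 0 0 0.3 0 0 0; 0.1 0 0 0 0 0 0; 1 0 0 0 0 0 0; 1 0 0 0 0 0 0; 1 0 0 0 0 0 0; 1 0 0 0 0 0 0; 1 0 0 0 0 0 0; 1 0 0 0 0 0 0"
}}

```text
time_s: 30.43
ee_pos: [467.9, -230.5, 23.6]
ee_rot: [-3.141, 0.0, -0.268]
force: [-0.5, 0.8, 0.8]
gripper_width: 25.5
grasp_force: 29.9
```

Emit:
{"api": "drive_tool", "payload": {
  "motion": "1 0 0 -2 0 0 0; 1 0 0 -3 0 0 0; 1 0 0 -3.5 0 0 0; 1 0 0 -3.5 0 0 0; 1 0 0 -3.5 0 0 0; 1 0 0 -2 0 0 0; 1 0 0 0 0 0 0; 1 0 0 0 0 0 0"
}}

```text
time_s: 31.1
ee_pos: [468.2, -231.0, 198.9]
ee_rot: [3.141, -0.002, -0.268]
force: [-0.4, 0.4, -3.1]
gripper_width: 25.3
grasp_force: 29.9
```

Run:
```python
from h import *
print(robot.get_state()["gripper_width"])
held(139,11)
plan(590,184.6,200,-5.2)
```

```text
25.27454602597505
offset 1.6
brass rows 39 171
at [ 467.5 -230.5  196.9] yaw -15.4 turn -10.2 shift cm [  8.44 -42.45  -0.31]
```

Emit:
{"api": "drive_tool", "payload": {
  "motion": "1 0 0 0 0 0 -5.1; 1 0 0 0 0 0 -5.1; 1 0.6 -3 0 0 0 0; 1 0.6 -3 0 0 0 0; 1 0.6 -3 0 0 0 0; 1 0.6 -3 0 0 0 0; 1 0.6 -3 0 0 0 0; 1 0.6 -3 0 0 0 0"
}}

```text
time_s: 31.82
ee_pos: [518.9, -53.0, 194.9]
ee_rot: [-3.141, 0.006, -0.09]
force: [1.1, -0.3, -2.2]
gripper_width: 25.6
grasp_force: 29.9
```

Emit:
{"api": "drive_tool", "payload": {
  "motion": "1 0.6 -3 0 0 0 0; 1 0.6 -3 0 0 0 0; 1 0.6 -3 0 0 0 0; 1 0.6 -3 0 0 0 0; 1 0.6 -3 0 0 0 0; 1 0.6 -3 0 0 0 0; 1 0.5 -3 0 0 0 0; 1 0.5 -3.4 0 0 0 0"
}}

```text
time_s: 32.48
ee_pos: [586.8, 185.0, 194.5]
ee_rot: [3.139, 0.005, -0.091]
force: [1.0, -0.9, -2.0]
gripper_width: 25.2
grasp_force: 29.9
```

Emit:
{"api": "drive_tool", "payload": {
  "motion": "1 0 0 0 0 0 0; 1 0 0 2.5 0 0 0; 1 0 0 2.5 0 0 0; 1 0 0 2 0 0 0; 1 0 0 0 0 0 0; 1 0 0 0 0 0 0; 1 0 0 0 0 0 0"
}}

```text
time_s: 33.07
ee_pos: [587.5, 184.0, 128.5]
ee_rot: [3.141, 0.001, -0.09]
force: [0.3, -0.8, -1.2]
gripper_width: 25.1
grasp_force: 29.9
```

Run:
```python
from h import *
held(139,10)
plan(588.5,184.6,80,-5.2);print(robot.get_state()["force"],robot.get_state()["gripper_width"])
```

```text
offset 0.4
brass rows 135 171
at [588.  184.1 129.7] yaw -5.2 turn 0.0 shift cm [ 0.04 -0.05  4.97]
[-0.02057036  0.28566991 -2.09842409] 25.651998463489388
```

Emit:
{"api": "drive_tool", "payload": {
  "motion": "1 0 -0.05 1 0 0 0; 1 0 0 1 0 0 0; 1 0 0 0.8 0 0 0; 1 0 0 0.8 0 0 0; 1 0 0 0.7 0 0 0; 1 0 0 0.6 0 0 0; 1 0 0 0 0 0 0; 1 0 0 0 0 0 0"
}}

```text
time_s: 33.78
ee_pos: [587.5, 184.7, 78.9]
ee_rot: [3.141, 0.001, -0.09]
force: [-0.8, 1.0, -1.2]
gripper_width: 25.5
grasp_force: 30.0
```

Emit:
{"api": "drive_tool", "payload": {
  "motion": "1 0 0 0.3 0 0 0; 1 0 0 0 0 0 0; 1 0 0 0 0 0 0; 1 0 0 0 0 0 0"
}}

```text
time_s: 34.12
ee_pos: [587.6, 184.7, 78.8]
ee_rot: [-3.142, -0.001, -0.09]
force: [-5.5, -1.6, 9.5]
gripper_width: 25.5
grasp_force: 30.0
```

Emit:
{"api": "drive_tool", "payload": {
  "motion": "1 0 0 0.2 0 0 0; 1 0 0 0 0 0 0; 1 0 0 0 0 0 0"
}}

```text
time_s: 34.37
ee_pos: [587.6, 184.7, 78.7]
ee_rot: [-3.141, -0.001, -0.09]
force: [-10.4, -2.4, 16.8]
gripper_width: 25.4
grasp_force: 30.0
```

Emit:
{"api": "drive_tool", "payload": {
  "motion": "0.23 0 0 -0.4 0 0 0; 0.23 0 0 0 0 0 0; 0.23 0 0 0 0 0 0; 0.23 0 0 0 0 0 0; 0.23 0 0 -1 0 0 0; 0.23 0 0 -3 0 0 0; 0.23 0 0 -3 0 0 0; 0.23 0 0 -3 0 0 0"
}}

```text
time_s: 35.03
ee_pos: [587.3, 184.6, 179.5]
ee_rot: [3.141, 0.001, -0.09]
force: [0.9, -0.2, 0.5]
gripper_width: 33.7
grasp_force: 0.0
```

Emit:
{"api": "drive_tool", "payload": {
  "motion": "0.23 0 0 -3 0 0 0; 0.23 0 0 -3 0 0 0; 0.23 -2 0 0 0 0 0; 0.23 -2 0 0 0 0 0; 0 -2 0 0 0 0 0; 0 0 0 0 0 0 0; 0 0 0 0 0 0 0"
}}

```text
time_s: 35.62
ee_pos: [527.7, 190.3, 239.4]
ee_rot: [-3.141, -0.001, -0.089]
force: [0.3, 0.9, -0.1]
gripper_width: 43.8
grasp_force: 0.0
```

Run:
```python
from h import *
i=img("wrist");bars(i,84,300,900)
a=img("scene");bars(a,14,30,90)
plan(556,-137,230,20)
```

```text
[315.1  41.9] 797 [652.9 178.7]
[414.6  42.5] 894 [647.  115.3]
[403.2 234.2] 629 [520.8 126.6]
[314.4 234.6] 559 [526.2 190.4]
[245.7  56.4] 49 [-364.8  227.5]
[403.8 149.4] 38 [371.8 283.8]
[418.1 160. ] 33 [434.4 280.9]
[374.6 171.5] 63 [373.8 148.2]
[421.6 176.4] 43 [488.4 236. ]
[388.5 182.3] 63 [434.4 146. ]
[404.9 187.4] 45 [483.  166.2]
[454.1 203.5] 80 [627.  222.6]
[437.4 214.7] 75 [620.3 154.8]
[354.6 260.2] 47 [ 567.5 -131.3]
[398.3 277.7] 59 [689.7 -87.3]
[274.4 304.4] 45 [ 521.7 -380.4]
[307.4 337.7] 81 [ 653.2 -383. ]
at [528.4 190.  238.8] yaw -5.2 turn -25.2 shift cm [-8.59 31.68  0.88]
```

Emit:
{"api": "drive_tool", "payload": {
  "motion": "0 0 0 0 0 0 -6.3; 0 0 0 0 0 0 -6.3; 0 0 0 0 0 0 -6.3; 0 0 0 0 0 0 -6.3; 0 -0.8 2.9 0 0 0 0; 0 -0.8 2.9 0 0 0 0; 0 -0.8 2.9 0 0 0 0; 0 -0.8 2.9 0 0 0 0"
}}

```text
time_s: 36.38
ee_pos: [538.3, 68.7, 238.2]
ee_rot: [3.142, 0.001, 0.35]
force: [0.3, 0.8, -1.2]
gripper_width: 43.9
grasp_force: 0.0
```

Emit:
{"api": "drive_tool", "payload": {
  "motion": "0 -0.8 2.9 0 0 0 0; 0 -0.8 2.9 0 0 0 0; 0 -0.8 2.9 0 0 0 0; 0 -0.8 2.9 0 0 0 0; 0 -0.8 2.9 0 0 0 0; 0 -0.8 2.9 0 0 0 0; 0 -0.6 2.7 0 0 0 0; 0 0 0 0 0 0 0"
}}

```text
time_s: 37.05
ee_pos: [556.1, -142.3, 237.4]
ee_rot: [3.141, 0.002, 0.344]
force: [0.9, 0.3, 0.1]
gripper_width: 43.7
grasp_force: 0.0
```

Emit:
{"api": "drive_tool", "payload": {
  "motion": "0 0 0 0 0 0 0; 0 0 0 0 0 0 0"
}}

```text
time_s: 37.22
ee_pos: [556.1, -137.1, 238.2]
ee_rot: [-3.141, 0.0, 0.349]
force: [-0.0, 0.4, 0.6]
gripper_width: 44.1
grasp_force: 0.0
```

Run:
```python
from h import *
find((632,-107))
```

```text
px [536. 324.] [609. 197.] dev 259.1
bar mid [ 593.1 -363.2] len 125.0 yaw -0.8
at [ 556.  -136.5  238.4] yaw 20.1 turn 20.9 shift cm [ 4.03 22.61 21.34]
```

Run:
```python
from h import *
i=img("wrist");bars(i,26,40,3000)
a=img("scene");bars(a,14,30,90);b=img("side")
for c,s in brass(b,30):
    if s[4]<100 and c[1]>235 and c[0]<450:print(c.round(1),ray(b,c,14)[:2].round())
```

```text
[317.1  33.3] 133 [689.2 -89.9]
[314.6 200. ] 89 [ 568.6 -131.9]
[610.1 198. ] 287 [ 655.7 -364.4]
[ 53.9 211. ] 48 [483.8  72.4]
[ 64.1 242.3] 1339 [459.4  59. ]
[ 77.6 283.3] 56 [425.7  40.5]
[536.6 324.3] 221 [ 530.7 -362.5]
[ 30.6 370.8] 49 [322.4  64.7]
[186.9 409.3] 1161 [332.  -85.9]
[439.7 406.4] 868 [ 420.1 -316.2]
[303.2 442.2] 463 [ 334.8 -205.5]
[521.4 476.5] 958 [ 372.2 -430.5]
[264.7  45.8] 44 [-365.7  319.3]
[245.7  56.4] 49 [-364.8  227.5]
[403.8 149.4] 38 [371.8 283.8]
[418.1 160. ] 33 [434.4 280.9]
[421.6 176.4] 43 [488.4 236. ]
[388.5 182.3] 63 [434.4 146. ]
[404.9 187.4] 45 [483.  166.2]
[454.1 203.5] 80 [627.  222.6]
[437.4 214.7] 75 [620.3 154.8]
[354.6 260.2] 47 [ 567.5 -131.3]
[398.3 277.7] 59 [689.7 -87.3]
[274.4 304.4] 45 [ 521.7 -380.4]
[307.4 337.7] 81 [ 653.2 -383. ]
[379.8 240.2] [697. -81.]
[343.3 257.5] [ 571. -128.]
[407.6 315.5] [ 659. -380.]
[357.8 324.8] [ 529. -377.]
```

Run:
```python
from h import *
i=img("wrist");h=cv2.cvtColor(i["color"],cv2.COLOR_RGB2HSV)
for c,r in((314,200),(317,33)): print(h[r-12:r+13:4,c].tolist())
m=cv2.inRange(h,(14,50,60),(36,255,255));m[:, :270]=0;m[:,360:]=0;m[260:]=0
n,_,s,c=cv2.connectedComponentsWithStats(m)
for k in range(1,n):
    if s[k,4]>60:print(c[k].round(1),s[k])
w=cv2.inRange(h,(0,0,150),(179,60,255));
for r in(80,110,140):
    x=np.where(w[r,270:360])[0]+270;print(r,x.min(),x.max(),ray(i,((x.min()+x.max())/2,r),20)[:2].round(1))
```

```text
[[0, 0, 247], [29, 95, 247], [29, 77, 247], [29, 85, 247], [13, 132, 180], [8, 138, 164], [8, 153, 221]]
[[26, 108, 248], [30, 78, 247], [29, 83, 247], [28, 91, 247], [120, 3, 251], [0, 0, 247], [0, 0, 247]]
[315.5  28.8] [298  20  37  21 619]
[313.5 196.8] [297 189  34  16 445]
80 299 330 [657.9 -98.7]
110 299 330 [ 636.6 -106.5]
140 299 329 [ 614.4 -114.3]
```

```bash
sed -i 's/(17,110,90),(32,255,255))$/(17,60,90),(32,255,255))/' h.py
python3 - <<'E'
from h import *
i=img("wrist");m,y=bar(i,(313.5,196.8),(315.5,28.8));plan(*m,24,y)
E
```

```text
bar mid [ 631.3 -108.5] len 128.2 yaw 19.5
at [ 555.9 -136.2  238.8] yaw 20.1 turn 0.7 shift cm [ 8.03 -0.1  21.48]
```

Emit:
{"api": "drive_tool", "payload": {
  "motion": "0 2.7 0 0 0 0 0.7; 0 2.7 0 0 0 0 0; 0 2.6 -0.1 0 0 0 0; 0 0 0 3.5 0 0 0; 0 0 0 3.5 0 0 0; 0 0 0 3.5 0 0 0; 0 0 0 3.5 0 0 0; 0 0 0 1 0 0 0"
}}

```text
time_s: 38.18
ee_pos: [627.9, -108.1, 81.5]
ee_rot: [-3.136, 0.008, 0.339]
force: [-1.1, 0.3, -1.0]
gripper_width: 43.9
grasp_force: 0.0
```

Emit:
{"api": "drive_tool", "payload": {
  "motion": "0 0 0 0 0 0 0; 0 0 0 0 0 0 0; 0 0 0 2 0 0 0; 0 0 0 2 0 0 0; 0 0 0 1.5 0 0 0; 0 0 0 1 0 0 0; 0 0 0 0 0 0 0; 0 0 0 0 0 0 0"
}}

```text
time_s: 38.85
ee_pos: [631.8, -109.6, 25.7]
ee_rot: [3.14, -0.002, 0.338]
force: [-0.8, -0.0, 0.1]
gripper_width: 43.6
grasp_force: 0.0
```

Emit:
{"api": "drive_tool", "payload": {
  "motion": "0 0 0 0 0 0 0; 0 0 0 0 0 0 0"
}}

```text
time_s: 39.02
ee_pos: [632.0, -109.6, 26.0]
ee_rot: [3.14, -0.003, 0.338]
force: [-0.2, -0.0, -0.4]
gripper_width: 44.4
grasp_force: 0.0
```

Emit:
{"api": "drive_tool", "payload": {
  "motion": "0 0 0 0.2 0 0 0; 1 0 0 0 0 0 0; 1 0 0 0 0 0 0; 1 0 0 0 0 0 0; 1 0 0 0 0 0 0; 1 0 0 0 0 0 0; 1 0 0 0 0 0 0"
}}

```text
time_s: 39.6
ee_pos: [631.2, -109.3, 22.4]
ee_rot: [3.141, -0.001, 0.338]
force: [-0.1, 1.4, 5.4]
gripper_width: 25.3
grasp_force: 30.6
```

Emit:
{"api": "drive_tool", "payload": {
  "motion": "1 0 0 -2 0 0 0; 1 0 0 -3 0 0 0; 1 0 0 -3.5 0 0 0; 1 0 0 -3.5 0 0 0; 1 0 0 -3.5 0 0 0; 1 0 0 -2 0 0 0; 1 0 0 0 0 0 0; 1 0 0 0 0 0 0"
}}

```text
time_s: 40.27
ee_pos: [631.1, -109.6, 196.5]
ee_rot: [3.141, -0.001, 0.338]
force: [-0.6, 0.6, -2.8]
gripper_width: 25.7
grasp_force: 30.0
```

Run:
```python
from h import *
print(robot.get_state()["gripper_width"])
held(138,10)
plan(595.2,250.6,200,-5.2)
```

```text
25.66234230187219
offset 1.8
brass rows 140 176
at [ 630.3 -109.4  194.2] yaw 19.3 turn 24.5 shift cm [ -6.76 -35.53  -0.58]
```

Emit:
{"api": "drive_tool", "payload": {
  "motion": "1 0 0 -0.5 0 0 6.1; 1 0 0 0 0 0 6.1; 1 0 0 0 0 0 6.1; 1 0 0 0 0 0 6.2; 1 -0.5 -3 0 0 0 0; 1 -0.5 -3 0 0 0 0; 1 -0.5 -3 0 0 0 0; 1 -0.5 -3 0 0 0 0"
}}

```text
time_s: 40.98
ee_pos: [620.3, 12.9, 197.1]
ee_rot: [3.141, 0.006, -0.091]
force: [0.3, 0.8, -0.2]
gripper_width: 25.4
grasp_force: 30.0
```

Emit:
{"api": "drive_tool", "payload": {
  "motion": "1 -0.6 -3 0 0 0 0; 1 -0.6 -3 0 0 0 0; 1 -0.6 -3 0 0 0 0; 1 -0.6 -3 0 0 0 0; 1 -0.6 -3 0 0 0 0; 1 -0.6 -3 0 0 0 0; 1 -0.6 -3 0 0 0 0; 1 -0.6 -2.5 0 0 0 0"
}}

```text
time_s: 41.65
ee_pos: [593.4, 251.9, 197.0]
ee_rot: [3.139, 0.006, -0.089]
force: [0.2, -0.3, -2.1]
gripper_width: 25.6
grasp_force: 30.0
```

Emit:
{"api": "drive_tool", "payload": {
  "motion": "1 0 0 0 0 0 0; 1 0 0 2.5 0 0 0; 1 0 0 2.5 0 0 0; 1 0 0 2 0 0 0; 1 0 0 0 0 0 0; 1 0 0 0 0 0 0; 1 0 0 0 0 0 0"
}}

```text
time_s: 42.23
ee_pos: [594.9, 249.9, 131.4]
ee_rot: [3.141, 0.001, -0.09]
force: [0.1, -0.2, -0.7]
gripper_width: 25.3
grasp_force: 30.0
```

Run:
```python
from h import *
held(141,8.4)
plan(595.1,250.5,78.4,-5.2);print(robot.get_state()["force"],robot.get_state()["gripper_width"])
```

```text
offset -0.0
brass rows 141 176
at [595.5 250.1 132.7] yaw -5.2 turn 0.0 shift cm [-0.04 -0.03  5.43]
[-0.02676562  0.12009238 -1.19556948] 25.327504524238673
```

Emit:
{"api": "drive_tool", "payload": {
  "motion": "1 0 -0.04 1.2 0 0 0; 1 0 0 1 0 0 0; 1 0 0 0.9 0 0 0; 1 0 0 0.8 0 0 0; 1 0 0 0.8 0 0 0; 1 0 0 0.7 0 0 0; 1 0 0 0 0 0 0; 1 0 0 0 0 0 0"
}}

```text
time_s: 42.95
ee_pos: [595.0, 250.7, 77.5]
ee_rot: [3.142, 0.0, -0.09]
force: [-0.7, 0.1, 0.6]
gripper_width: 25.1
grasp_force: 30.0
```

Emit:
{"api": "drive_tool", "payload": {
  "motion": "1 0 0 0.3 0 0 0; 1 0 0 0 0 0 0; 1 0 0 0 0 0 0; 1 0 0 0 0 0 0"
}}

```text
time_s: 43.28
ee_pos: [595.0, 250.7, 77.3]
ee_rot: [-3.141, -0.001, -0.09]
force: [-6.7, -1.8, 12.4]
gripper_width: 25.4
grasp_force: 30.0
```

Home against the saddles. Release and go for the last bar.

Emit:
{"api": "drive_tool", "payload": {
  "motion": "0.23 0 0 -0.3 0 0 0; 0.23 0 0 0 0 0 0; 0.23 0 0 0 0 0 0; 0.23 0 0 0 0 0 0; 0.23 0 0 -1 0 0 0; 0.23 0 0 -3 0 0 0; 0.23 0 0 -3 0 0 0; 0.23 0 0 -3 0 0 0"
}}

```text
time_s: 43.95
ee_pos: [594.7, 250.5, 178.7]
ee_rot: [3.141, 0.001, -0.09]
force: [0.6, 1.1, 0.5]
gripper_width: 33.8
grasp_force: 0.0
```

Emit:
{"api": "drive_tool", "payload": {
  "motion": "0.23 0 0 -3 0 0 0; 0.23 0 0 -3 0 0 0; 0.23 -2 0 0 0 0 0; 0.23 -2 0 0 0 0 0; 0 -2 0 0 0 0 0; 0 0 0 0 0 0 0; 0 0 0 0 0 0 0"
}}

```text
time_s: 44.53
ee_pos: [535.0, 256.3, 238.6]
ee_rot: [-3.141, -0.001, -0.089]
force: [0.7, 0.6, 0.2]
gripper_width: 43.4
grasp_force: 0.0
```

Run:
```python
from h import *
i=img("wrist");bars(i,84,300,1100)
a=img("scene")
for c,s in brass(a,30):
    if s[4]<100 and c[0]>260 and c[1]>140: print(c.round(1),ray(a,c,14 if c[1]>220 else 70)[:2].round())
plan(513,-378,230,-1)
```

```text
[315.1  43.9] 817 [658.9 244.9]
[416.2  44.5] 896 [652.9 180.6]
[514.6  45.1] 1040 [647. 118.]
[  6.  187.3] 482 [586.7 468. ]
[403.6 236.2] 637 [526.9 192.5]
[492.1 235.8] 727 [521.6 129. ]
[314.4 236.4] 582 [532.3 256.6]
[451.7 305.6] 500 [469.3 158. ]
[309.4 317.1] 489 [469.3 266. ]
[312.1 370.8] 366 [422.8 268.1]
[521.8 476.6] 909 [304.   97.9]
[403.8 149.7] [408. 237.]
[418.  159.8] [466. 236.]
[438.1 166.6] [527. 257.]
[374.5 171.5] [409. 108.]
[421.8 176.4] [519. 193.]
[388.3 182.4] [467. 105.]
[405.  187.4] [514. 126.]
[470.5 192.4] [658. 245.]
[453.9 203.3] [651. 180.]
[437.3 214.5] [645. 115.]
[269.7 267.1] [ 422. -314.]
[264.5 273.9] [ 430. -338.]
[275.  289.4] [ 487. -349.]
[274.7 304.4] [ 522. -380.]
[307.4 337.6] [ 653. -383.]
[598.9 364. ] [1195.   77.]
at [535.8 256.  237.8] yaw -5.2 turn -4.2 shift cm [-1.17 63.43  0.78]
```

Emit:
{"api": "drive_tool", "payload": {
  "motion": "0 0 0 0 0 0 -4.2; 0 -0.1 3.2 0 0 0 0; 0 -0.1 3.2 0 0 0 0; 0 -0.1 3.2 0 0 0 0; 0 -0.1 3.2 0 0 0 0; 0 -0.1 3.2 0 0 0 0; 0 -0.1 3.2 0 0 0 0; 0 -0.1 3.2 0 0 0 0"
}}

```text
time_s: 45.3
ee_pos: [524.9, 30.2, 237.4]
ee_rot: [3.141, 0.0, -0.017]
force: [0.5, -0.3, 0.4]
gripper_width: 43.9
grasp_force: 0.0
```

Emit:
{"api": "drive_tool", "payload": {
  "motion": "0 0 3.2 0 0 0 0; 0 0 3.2 0 0 0 0; 0 0 3.2 0 0 0 0; 0 0 3.2 0 0 0 0; 0 0 3.2 0 0 0 0; 0 0 3.2 0 0 0 0; 0 0 3.2 0 0 0 0; 0 0 3.2 0 0 0 0"
}}

```text
time_s: 45.97
ee_pos: [520.3, -226.2, 237.3]
ee_rot: [-3.142, 0.0, -0.017]
force: [0.5, -0.2, 0.4]
gripper_width: 44.1
grasp_force: 0.0
```

Emit:
{"api": "drive_tool", "payload": {
  "motion": "0 -0.1 3.2 0 0 0 0; 0 -0.1 3.2 0 0 0 0; 0 -0.1 3.2 0 0 0 0; 0 -0.1 3.2 0 0 0 0; 0 -0.1 2.6 0 0 0 0; 0 0 0 0 0 0 0; 0 0 0 0 0 0 0; 0 0 0 0 0 0 0"
}}

```text
time_s: 46.63
ee_pos: [512.8, -377.7, 237.1]
ee_rot: [-3.141, 0.001, -0.017]
force: [0.1, -0.4, 0.4]
gripper_width: 43.9
grasp_force: 0.0
```

Run:
```python
from h import *
find((591,-380))
```

```text
px [317. 198.] [318.  29.] dev 1.7
bar mid [ 592.1 -381.2] len 128.3 yaw -1.2
at [ 513.  -377.1  237.5] yaw -0.9 turn 0.3 shift cm [ 7.92  0.24 21.25]
```

Emit:
{"api": "drive_tool", "payload": {
  "motion": "0 2.7 0.1 0 0 0 0.3; 0 2.6 0.1 0 0 0 0; 0 2.6 0 0 0 0 0; 0 0 0 3.5 0 0 0; 0 0 0 3.5 0 0 0; 0 0 0 3.5 0 0 0; 0 0 0 3.5 0 0 0; 0 0 0 1 0 0 0"
}}

```text
time_s: 47.35
ee_pos: [589.9, -378.0, 80.4]
ee_rot: [-3.136, 0.008, -0.02]
force: [-0.6, 0.8, -1.5]
gripper_width: 43.8
grasp_force: 0.0
```

Emit:
{"api": "drive_tool", "payload": {
  "motion": "0 0 0 0 0 0 0; 0 0 0 0 0 0 0; 0 0 0 2 0 0 0; 0 0 0 2 0 0 0; 0 0 0 1.4 0 0 0; 0 0 0 0.9 0 0 0; 0 0 0 0 0 0 0; 0 0 0 0 0 0 0"
}}

```text
time_s: 48.02
ee_pos: [592.0, -381.4, 25.7]
ee_rot: [3.141, -0.001, -0.022]
force: [0.2, -0.2, -0.6]
gripper_width: 43.9
grasp_force: 0.0
```

Emit:
{"api": "drive_tool", "payload": {
  "motion": "0 0 0 0 0 0 0; 0 0 0 0 0 0 0"
}}

```text
time_s: 48.18
ee_pos: [592.4, -381.8, 26.6]
ee_rot: [3.14, -0.002, -0.022]
force: [0.8, 0.4, 0.1]
gripper_width: 44.0
grasp_force: 0.0
```

Emit:
{"api": "drive_tool", "payload": {
  "motion": "0 0 0 0.2 0 0 0; 1 0 0 0 0 0 0; 1 0 0 0 0 0 0; 1 0 0 0 0 0 0; 1 0 0 0 0 0 0; 1 0 0 0 0 0 0; 1 0 0 0 0 0 0"
}}

```text
time_s: 48.77
ee_pos: [591.6, -381.2, 22.7]
ee_rot: [3.142, 0.0, -0.022]
force: [-0.6, -0.3, -0.2]
gripper_width: 25.0
grasp_force: 30.0
```

Emit:
{"api": "drive_tool", "payload": {
  "motion": "1 0 0 -2 0 0 0; 1 0 0 -3 0 0 0; 1 0 0 -3.5 0 0 0; 1 0 0 -3.5 0 0 0; 1 0 0 -3.5 0 0 0; 1 0 0 -2.5 0 0 0; 1 0 0 0 0 0 0; 1 0 0 0 0 0 0"
}}

```text
time_s: 49.43
ee_pos: [592.2, -381.6, 204.4]
ee_rot: [3.14, -0.003, -0.022]
force: [0.1, -0.1, -2.5]
gripper_width: 25.5
grasp_force: 30.0
```

Run:
```python
from h import *
print(robot.get_state()["gripper_width"])
held(140,10)
plan(601.2,316.5,200,-5.2)
```

```text
25.53713198089183
offset 1.2
brass rows 141 177
at [ 591.6 -381.2  201.5] yaw -1.3 turn 3.9 shift cm [ -5.36 -69.57   0.15]
```

Emit:
{"api": "drive_tool", "payload": {
  "motion": "1 0 0 0 0 0 3.9; 1 -0.2 -3.1 0 0 0 0; 1 -0.2 -3.1 0 0 0 0; 1 -0.2 -3.1 0 0 0 0; 1 -0.2 -3.1 0 0 0 0; 1 -0.2 -3.1 0 0 0 0; 1 -0.2 -3.1 0 0 0 0; 1 -0.2 -3.1 0 0 0 0"
}}

```text
time_s: 50.15
ee_pos: [595.9, -162.0, 198.6]
ee_rot: [-3.14, 0.006, -0.09]
force: [-0.2, -0.2, -2.2]
gripper_width: 25.3
grasp_force: 30.0
```

Emit:
{"api": "drive_tool", "payload": {
  "motion": "1 -0.3 -3.2 0 0 0 0; 1 -0.3 -3.2 0 0 0 0; 1 -0.3 -3.2 0 0 0 0; 1 -0.3 -3.2 0 0 0 0; 1 -0.3 -3.2 0 0 0 0; 1 -0.3 -3.2 0 0 0 0; 1 -0.3 -3.2 0 0 0 0; 1 -0.3 -3.2 0 0 0 0"
}}

```text
time_s: 50.82
ee_pos: [594.9, 94.7, 198.7]
ee_rot: [3.14, 0.006, -0.09]
force: [1.7, 1.2, -1.2]
gripper_width: 25.3
grasp_force: 30.0
```

Emit:
{"api": "drive_tool", "payload": {
  "motion": "1 -0.2 -3.2 0 0 0 0; 1 -0.2 -3.2 0 0 0 0; 1 -0.2 -3.2 0 0 0 0; 1 -0.2 -3.2 0 0 0 0; 1 -0.2 -3.2 0 0 0 0; 1 -0.2 -3.2 0 0 0 0; 1 0 -3.1 0 0 0 0; 1 0 0 0 0 0 0"
}}

```text
time_s: 51.48
ee_pos: [602.3, 321.6, 197.2]
ee_rot: [3.141, 0.007, -0.084]
force: [1.6, 0.4, -2.2]
gripper_width: 25.4
grasp_force: 30.0
```

Emit:
{"api": "drive_tool", "payload": {
  "motion": "1 0 0 2.5 0 0 0; 1 0 0 2.5 0 0 0; 1 0 0 1.8 0 0 0; 1 0 0 0 0 0 0; 1 0 0 0 0 0 0; 1 0 0 0 0 0 0"
}}

```text
time_s: 51.98
ee_pos: [604.3, 316.1, 134.5]
ee_rot: [3.141, 0.001, -0.09]
force: [-0.1, 0.2, -0.8]
gripper_width: 25.4
grasp_force: 30.0
```

Run:
```python
from h import *
held(141,8.7)
plan(601.3,316.5,78.4,-5.2);print(robot.get_state()["force"],robot.get_state()["gripper_width"])
```

```text
offset -0.0
brass rows 141 176
at [604.8 316.4 135.8] yaw -5.2 turn 0.0 shift cm [-0.35  0.02  5.74]
[-0.40648064 -0.00787345 -1.13032381] 25.043099129351553
```

Emit:
{"api": "drive_tool", "payload": {
  "motion": "1 -0.35 0 0 0 0 0; 1 0 0 1.4 0 0 0; 1 0 0 1.2 0 0 0; 1 0 0 1 0 0 0; 1 0 0 0.9 0 0 0; 1 0 0 0.8 0 0 0; 1 0 0 0.5 0 0 0; 1 0 0 0 0 0 0"
}}

```text
time_s: 52.7
ee_pos: [600.7, 316.7, 77.8]
ee_rot: [-3.142, -0.0, -0.09]
force: [-4.1, -1.3, 6.4]
gripper_width: 25.1
grasp_force: 30.0
```

Emit:
{"api": "drive_tool", "payload": {
  "motion": "1 0 0 0.2 0 0 0; 1 0 0 0.2 0 0 0; 1 0 0 0 0 0 0; 1 0 0 0 0 0 0"
}}

```text
time_s: 53.03
ee_pos: [600.7, 316.7, 77.7]
ee_rot: [-3.141, -0.002, -0.09]
force: [-10.3, -5.9, 20.3]
gripper_width: 25.5
grasp_force: 30.0
```

Emit:
{"api": "drive_tool", "payload": {
  "motion": "0.23 0 0 -0.4 0 0 0; 0.23 0 0 0 0 0 0; 0.23 0 0 0 0 0 0; 0.23 0 0 0 0 0 0; 0.23 0 0 -1 0 0 0; 0.23 0 0 -3 0 0 0; 0.23 0 0 -3 0 0 0; 0.23 0 0 -3 0 0 0"
}}

```text
time_s: 53.7
ee_pos: [600.5, 316.6, 177.3]
ee_rot: [3.141, 0.001, -0.09]
force: [0.6, 0.1, 0.6]
gripper_width: 33.9
grasp_force: 0.0
```

Emit:
{"api": "drive_tool", "payload": {
  "motion": "0.23 0 0 -3 0 0 0; 0.23 -1.6 0 -3 0 0 0; 0.23 -2.7 2.7 0 0 0 0; 0.23 -2.7 2.7 0 0 0 0; 0 -2.7 2.7 0 0 0 0; 0 -2.7 2.7 0 0 0 0; 0 -2.7 2.7 0 0 0 0; 0 -2.7 2.7 0 0 0 0"
}}

```text
time_s: 54.37
ee_pos: [407.5, 170.4, 236.7]
ee_rot: [3.142, -0.0, -0.09]
force: [-0.4, 0.1, 0.7]
gripper_width: 44.1
grasp_force: 0.0
```

Emit:
{"api": "drive_tool", "payload": {
  "motion": "-0.3 0 2.7 0 0 0 0; -0.3 0 2.7 0 0 0 0; -0.3 0 2.7 0 0 0 0; -0.3 0 0 0 0 0 0; -0.3 0 0 0 0 0 0"
}}

```text
time_s: 54.78
ee_pos: [401.8, 90.0, 237.2]
ee_rot: [-3.141, -0.001, -0.093]
force: [0.6, 0.0, 0.0]
gripper_width: 56.7
grasp_force: 0.0
```

Run:
```python
from h import *
i=img("wrist");cv2.imwrite("pics/w8.png",i["color"][:,:,::-1]);np.savez("w8.npz",**i);print(robot.get_state()["ee_pos"],robot.get_state()["gripper_width"])
a=img("scene")
for c,s in brass(a,30):
    if s[4]<100 and c[0]>260 and c[1]>140 and c[1]<330: print(c.round(1),ray(a,c,14 if c[1]>220 else 70)[:2].round())
```

```text
[401.86139592  90.72254601 237.04848526] 56.816696439728446
[403.7 149.6] [407. 237.]
[454.  156.3] [532. 324.]
[418.  159.8] [467. 236.]
[438.1 166.4] [526. 258.]
[374.5 171.5] [409. 108.]
[421.8 176.4] [519. 193.]
[388.3 182.4] [467. 105.]
[486.2 181.8] [663. 310.]
[405.  187.3] [514. 126.]
[470.4 192.4] [657. 245.]
[454.  203.3] [651. 180.]
[437.3 214.5] [645. 115.]
[269.2 266.7] [ 421. -314.]
```

View pics/w8.png

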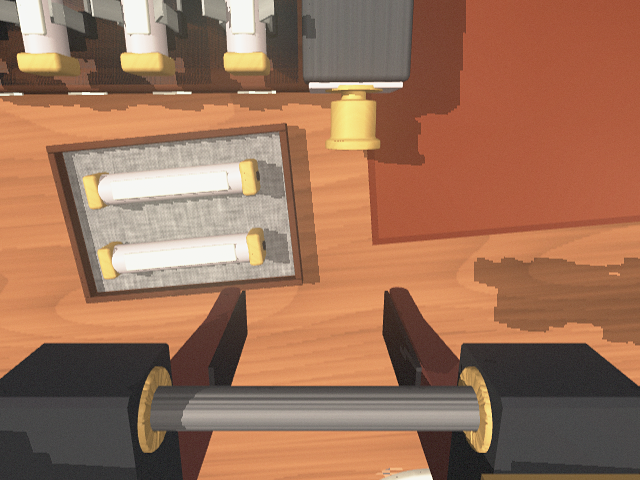

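Run:
```python
from h import *
i=dict(np.load("w8.npz"))
h=cv2.cvtColor(i["color"],cv2.COLOR_RGB2HSV);m=cv2.inRange(h,(17,60,90),(32,255,255))
for r in(105,115,125,143,147):
    x=np.where(m[r,310:400])[0]+310;c=(x.min()+x.max())/2;print(r,x.min(),x.max(),ray(i,(c,r),46).round(1),ray(i,(c,r),63).round(1))
x=np.where(m[80:170,353])[0]+80;print(x.min(),x.max())
print("face top",ray(i,(352,82),68).round(1),"rim top",ray(i,(353,138),67).round(1))
```

```text
105 331 375 [487.6  53.2  46. ] [487.1  54.7  63. ]
115 331 375 [480.5  53.7  46. ] [480.4  55.2  63. ]
125 331 374 [473.4  54.5  46. ] [473.6  56.   63. ]
143 326 379 [460.2  55.4  46. ] [461.1  56.8  63. ]
147 326 379 [457.2  55.6  46. ] [458.2  57.   63. ]
85 149
face top [502.   54.9  68. ] rim top [464.7  56.6  67. ]
```

Run:
```python
from h import *
plan(482,54.8,49,-5.2)
```

```text
at [401.9  91.2 236.9] yaw -5.2 turn 0.0 shift cm [ 8.31  2.9  18.79]
```

Emit:
{"api": "drive_tool", "payload": {
  "motion": "-0.3 2.8 1 0 0 0 0; -0.3 2.8 1 0 0 0 0; -0.3 2.7 0.9 0 0 0 0; -0.3 0 0 3.5 0 0 0; -0.3 0 0 3.5 0 0 0; -0.3 0 0 3.5 0 0 0; -0.3 0 0 0 0 0 0; -0.3 0 0 0 0 0 0"
}}

```text
time_s: 55.55
ee_pos: [480.7, 55.4, 129.8]
ee_rot: [3.141, 0.005, -0.088]
force: [-0.3, 0.6, 0.6]
gripper_width: 56.9
grasp_force: 0.0
```

Emit:
{"api": "drive_tool", "payload": {
  "motion": "-0.3 0 0 2.5 0 0 0; -0.3 0 0 2.5 0 0 0; -0.3 0 0 2 0 0 0; -0.3 0 0 1 0 0 0; -0.3 0 0 0 0 0 0; -0.3 0 0 0 0 0 0; -0.3 0 0 0 0 0 0"
}}

```text
time_s: 56.13
ee_pos: [483.3, 54.7, 54.4]
ee_rot: [-3.141, -0.004, -0.09]
force: [0.4, -0.5, 0.7]
gripper_width: 57.2
grasp_force: 0.0
```

Run:
```python
from h import *
plan(482,54.8,49,-5.2);print(robot.get_state()["force"])
```

```text
at [483.3  54.7  54.4] yaw -5.1 turn 0.1 shift cm [-0.13  0.    0.54]
[ 0.42366293 -0.54145885  0.70785893]
```

Emit:
{"api": "drive_tool", "payload": {
  "motion": "-0.3 -0.1 0 0.5 0 0 0; -0.3 0 0 0 0 0 0; 1 0 0 0 0 0 0; 1 0 0 0 0 0 0; 1 0 0 0 0 0 0; 1 0 0 0 0 0 0; 1 0 0 0 0 0 0; 1 0 0 0 0 0 0"
}}

```text
time_s: 56.8
ee_pos: [480.8, 53.9, 46.8]
ee_rot: [3.14, -0.0, -0.09]
force: [0.1, -3.7, 2.2]
gripper_width: 33.1
grasp_force: 30.0
```

Emit:
{"api": "drive_tool", "payload": {
  "motion": "1 -0.3 0 0 0 0 0; 1 -0.3 0 0 0 0 0; 1 -0.3 0 0 0 0 0; 1 -0.2 0 0 0 0 0; 1 -0.2 0 0 0 0 0; 1 0 0 0 0 0 0; 1 0 0 0 0 0 0; 1 0 0 0 0 0 0"
}}

```text
time_s: 57.47
ee_pos: [469.1, 54.9, 46.8]
ee_rot: [3.141, -0.004, -0.09]
force: [7.1, -4.3, -2.7]
gripper_width: 33.5
grasp_force: 30.0
```

Emit:
{"api": "drive_tool", "payload": {
  "motion": "1 -0.2 0 0 0 0 0; 1 0 0 0 0 0 0; 1 0 0 0 0 0 0; 1 0 0 0 0 0 0"
}}

```text
time_s: 57.8
ee_pos: [468.7, 55.0, 46.9]
ee_rot: [3.141, -0.008, -0.091]
force: [14.9, -5.3, -8.1]
gripper_width: 33.4
grasp_force: 30.0
```

Emit:
{"api": "drive_tool", "payload": {
  "motion": "1 0.4 0 0 0 0 0; 1 0.4 0 0 0 0 0; 1 0.4 0 0 0 0 0; 1 0.2 0 0 0 0 0; 1 0 0 0 0 0 0; -0.3 0 0 0 0 0 0; -0.3 0 0 0 0 0 0; -0.3 0 0 0 0 0 0"
}}

```text
time_s: 58.47
ee_pos: [479.5, 55.1, 46.5]
ee_rot: [-3.141, 0.001, -0.09]
force: [-0.5, 0.2, -0.8]
gripper_width: 50.1
grasp_force: 0.0
```

Emit:
{"api": "drive_tool", "payload": {
  "motion": "-0.3 0 0 0 0 0 0; -0.3 0 0 -2 0 0 0; -0.3 0 0 -3 0 0 0; -0.3 0 0 -3.5 0 0 0; -0.3 0 0 -3.5 0 0 0; -0.3 0 0 -3.5 0 0 0; -0.3 0 0 -3.5 0 0 0; -0.3 0 0 0 0 0 0"
}}

```text
time_s: 59.13
ee_pos: [481.6, 55.0, 245.1]
ee_rot: [-3.14, -0.012, -0.089]
force: [0.3, 0.1, 0.8]
gripper_width: 56.8
grasp_force: 0.0
```

Emit:
{"api": "drive_tool", "payload": {
  "motion": "-0.3 -2.8 -1 0 0 0 0; -0.3 -2.8 -1 0 0 0 0; -0.3 -2.7 -0.9 0 0 0 0; -0.3 0 0 0 0 0 0; -0.3 0 0 0 0 0 0; -0.3 0 0 0 0 0 0"
}}

```text
time_s: 59.63
ee_pos: [400.1, 91.0, 236.6]
ee_rot: [-3.141, -0.001, -0.09]
force: [1.1, -1.0, -0.0]
gripper_width: 57.0
grasp_force: 0.0
```

Run:
```python
from h import *
i=img("wrist");cv2.imwrite("pics/w9.png",i["color"][:,:,::-1]);print(robot.get_state())
h=cv2.cvtColor(i["color"],cv2.COLOR_RGB2HSV);m=cv2.inRange(h,(17,60,90),(32,255,255))
x=np.where(m[80:190,353])[0]+80;print(x.min(),x.max(),ray(i,(353,x.max()),46).round(1))
a=img("scene")
for c,s in brass(a,30):
    if s[4]<100 and c[0]>260 and 140<c[1]<330: print(c.round(1),ray(a,c,14 if c[1]>220 else 70)[:2].round())
```

```text
{'time_s': 59.6833, 'joint_positions': array([ 1.40141797e-01, -4.25619686e-01,  1.70572845e+00, -7.42471182e-05,
        1.86141559e+00,  1.80100624e+00]), 'dq': array([-0.00800635,  0.01517882, -0.00367722,  0.00071554,  0.002861  ,
        0.0023092 ]), 'joint_torque': array([ 3.11572943e-01, -2.32566261e+01, -4.05738723e+01,  2.02222861e-02,
       -4.75219893e-02, -1.43427886e-03]), 'ee_pos': array([400.26722051,  90.7774141 , 236.45125836]), 'ee_rot': array([ 3.14153898e+00, -8.27369024e-05, -9.00893949e-02]), 'force': array([ 0.29890599, -0.5965242 , -0.25252482]), 'ft_torque': array([-0.02566576,  0.14060446,  0.02487883]), 'grasp_force': 0.0, 'gripper_width': 57.131391080570765}
82 146 [456.3  56.4  46. ]
[403.7 149.6] [407. 237.]
[454.  156.3] [532. 324.]
[418.  159.8] [466. 236.]
[438.1 166.6] [527. 257.]
[374.5 171.5] [409. 108.]
[421.8 176.4] [519. 193.]
[388.3 182.4] [467. 105.]
[486.2 181.7] [663. 310.]
[405.1 187.3] [514. 126.]
[470.4 192.4] [657. 245.]
[454.  203.3] [651. 180.]
[437.3 214.5] [645. 115.]
[268.5 267.4] [ 421. -316.]
[275.6 285.1] [ 478. -340.]
```

View pics/w9.png

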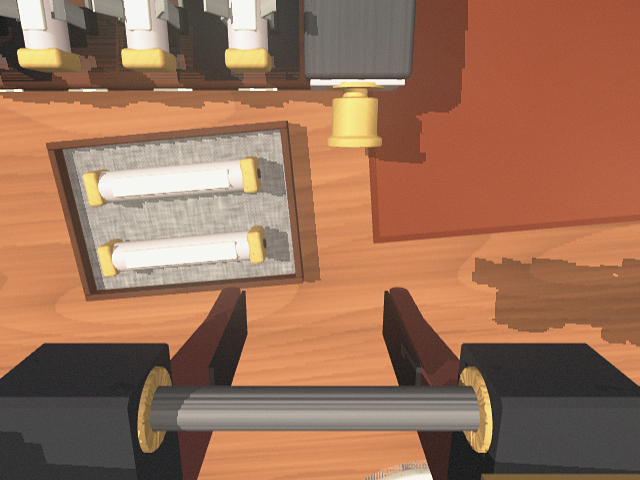

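The picture shows the knob back at rest (rim at row 146), both charged bars flat in the tray, and the bars still home in their cradles. I am handing in.

```bash
python3 -c "
from cell import robot
print(robot.hand_in())"
```

```text
the job is handed in; nothing more can be done
None
```

The job is handed in, with no verdict returned: by the camera and force readings, both charged bars lie flat in the tray, all four flat bars are home in the cradles, and the knob was pulled to its stop and is back at rest.

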